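# Nest the chart-table pots for heavy weather

### The job

Heavy weather is coming: first stand the fallen smallest steel pot upright on the bare table and let go of it. Then nest the pots in size order, lowering them without dropping: the middle pot into the largest, which stays standing where it is in the cork-lined tray, and after that the smallest into the middle one, each fully home, and let go. Leave the sextant parts in the tray undisturbed.

Things in the scene. Friction and masses are not known exactly. Their poses are not given: they have to be found in the camera images.
- tray: Low teak tray lined with cork, fixed to the table, 240 (its x) x 320 (its y) mm, walls 6 mm thick and 28 mm high, cork floor 10 mm above the table. Origin at the centre of its underside, z up.
- large_center (a point): Largest pot: straight round steel pot, black band at its foot, inner floor 22 mm above its underside; outer diameter 84 mm, inner diameter 78 mm, height 68 mm, 0.45 kg. It stands mouth up in the tray and stays there. Point: on the axis, half-way up; z from foot to mouth.
- medium_center (a point): Middle pot: straight round steel pot, black band at its foot, inner floor 22 mm above its underside; outer diameter 64 mm, inner diameter 58 mm, height 66 mm, about 0.25 kg. It stands mouth up on the table. Home, its rim is 20 mm above the largest pot's. Point: on the axis, half-way up; z from foot to mouth.
- small_center (a point): Smallest pot: straight round steel pot, black band at its foot, inner floor 22 mm above its underside; outer diameter 46 mm, inner diameter 40 mm, height 64 mm, about 0.15 kg. Starts on its side on the table, mouth towards the robot within 30 degrees. Heavy foot: set down leaning up to 20 degrees it rights itself. Home, its rim is 20 mm above the middle pot's. Point: on the axis, half-way up; z from foot to mouth.
- eyepiece: Black bakelite eyepiece, round, 34 mm across, 32 mm high, standing loose in the tray; not to be disturbed. Origin under its centre.
- mirror: Chrome index mirror on a brass foot, 28 x 42 mm, 36 mm high, standing loose in the tray; not to be disturbed. Origin under its centre.
- filter0: Green glass shade filter in a dark ring, 39 mm across, 6 mm thick, lying loose in the tray; not to be disturbed. Origin under its centre.
- filter1: Second green glass shade filter, like the first. Origin under its centre.
Mind the look-alikes: they are no part of the job. What is shaped like the part that bears small_center but blue or purple is not meant.

How it is judged:
By the outcome, as a careful person would: the job done as asked, in the order asked, and still so for the second after the job is handed in, with the robot touching nothing.
It also fails if it takes over 72 s, if anything falls off the work surface, if the arm or the gripper's body presses on something with over 40 N, if the wrist force passes 120 N, or if a joint passes its speed limit or range.

### The arm

A 6-joint arm with a two-finger parallel gripper is mounted at the origin on the work surface. World frame = base frame: x ahead of the robot, y to its left, z up, the work surface at z = 0. Lengths are in m, angles in rad, forces in N, time in s.
With the tool pointing down it reaches from about 0.325 to 0.925 m from the base axis. Payload 3.1 kg.
Tool frame: the origin (TCP) lies between the finger pads; the fingertips stand 14 mm ahead of it and the grasp point (between the pads) lies 5 mm behind it; y points along the fingers, z is the direction in which the jaws open and shut, and the axes are right-handed (so a half turn about y gives the same grasp; the last joint's range is limited). The gripper opens to 85 mm and grips with 20 to 120 N. Pads are 22 mm wide; open, the fingers measure 114 mm over their backs; the gripper's body (76 mm by 85 mm) begins 54 mm behind the grasp point. The pads swing forward as they close: fully open they stand 13 mm farther back than shut.
Start: joints at [1.076, 0.217, 1.613, -0, 1.311, -0.112], TCP at [0.233, 0.58, 0.206] pointing down, gripper open.
Joint ranges: [-2.75, 2.75], [-0.78, 2.1], [0.31, 2.55], [-1.13, 4.27], [0.13, 2.63], [-2.58, 2.58]. Speed limits (rad/s): [2.79, 2.79, 3.14, 3.14, 3.14, 3.14].

### API

Orientations are given as a unit quaternion [w, x, y, z].
In Python, from station import env, viewer gives the robot as it stands.
- The arm moves only by the tool step_arm, never from a script. Its arguments are lists of equal length, an entry for each row: "dp": the shift along the tool's x, y, z in cm, a list of three; "rotation": the turn, a rotation vector about the tool's x, y, z in rad, a list of three; "fingers": the finger opening in cm, from 0 to 8.54. A call has 1 to 20 rows; each row shifts and turns the commanded pose from where the row before left it, along the tool's axes as they then stand; what a row does not reach is not made up. A row lasts 1/12 s, in which the tool goes at most 41.7 mm and 7.16 degrees, less where a joint would pass 70% of its speed; a pose out of reach is approached as far as the arm can. A call is refused whole if a number of a shift passes 4.17 or a number of a turn 0.125, either way. A call with a gripper value outside its range is refused whole. The fingers move at their own pace and stop on an object; "force" is the grip in N (left out, the last holds). Time passes only in rows, so rows that do not move let the fingers close. It gives the time, the measured TCP pose, the force and the opening at its end, in the units of the state.
- env.get_obs(): the state, without advancing time (a new reading comes with each control period).
- viewer.grab_frame(name): name is "side" or "top"; returns a dict with "pixels" (400x640x3 uint8, red, green, blue), "vertical_fov" (degrees; the focal length in pixels is half the picture's height over the tangent of half this angle, whatever the lens; pixels are square), "cx", "cy" (the principal point, pixels), "dist" ([k1, k2, p1, p2, k3] as OpenCV has them; the pictures are not rectified), "R" (3x3) and "t" (3): a world point X has camera coordinates R X + t. Camera axes: x right, y down, z forward; pixel columns grow to the right and rows downward; lengths in m; the calibration is good to about 2 mm. A picture is of the moment at which its call begins. There is no depth.
- env.finish_job(): hands the job in, once; it reports no verdict.
The state is a dict: "t": time; "joints": joint angles; "qd": joint speeds; "tau": joint torques, N m; "eef_pos": TCP position; "eef_rot": TCP orientation; "force": force on the tool from outside, world axes, zero at the start; "moment": the same for the moment, N m; "gripper_width": finger opening in m.
Only numpy, scipy, OpenCV 4.12 (cv2) and the standard library are available. Lean on these libraries where they do the work, as an engineer would, in place of code of your own. Each camera call takes 0.05 s, during which the arm holds its last target. There are 200 camera calls.

## Working session

There is one attempt and no reset: what is moved stays moved. The work goes in short steps, Python scripts to look and compute and a tool call to move; the robot and the scene stay as the last step left them, time stands still between calls to the robot, and variables do not carry over. Pictures are saved under pics/ and viewed, about 8 in all and at most 12, crops included, and the job is handed in when it is done.

Besides the shell and the picture viewer there is one more tool, called as name(argument=value, ...) on one line, values as JSON. step_arm: Moves the arm, as the interface text tells. Its arguments: {"type":"object","properties":{"dp":{"type":"array"},"rotation":{"type":"array"},"fingers":{"type":"array"},"force":{"type":"number"}},"required":["dp","rotation","fingers"]}

```bash
ls; mkdir -p pics; cat > h.py <<'E'
import numpy as np,cv2
from station import env,viewer
def cam(n,save=None):
    f=viewer.grab_frame(n); p=np.array(f["pixels"]); fl=p.shape[0]/2/np.tan(np.radians(f["vertical_fov"])/2)
    f["K"]=np.array([[fl,0,f["cx"]],[0,fl,f["cy"]],[0,0,1]]); f["D"]=np.array(f["dist"],float)
    f["R"]=np.array(f["R"]);f["t"]=np.array(f["t"]);f["pixels"]=p
    if save: cv2.imwrite("pics/"+save,p[:,:,::-1])
    return f
def ray(f,uv):
    n=cv2.undistortPoints(np.array(uv,float).reshape(-1,1,2),f["K"],f["D"]).reshape(-1,2)
    d=np.c_[n,np.ones(len(n))]@f["R"]; return -f["R"].T@f["t"],d
def plane(f,uv,z):
    c,d=ray(f,uv); return c+d*((z-c[2])/d[:,2])[:,None]
def proj(f,X):
    return cv2.projectPoints(np.array(X,float).reshape(-1,1,3),cv2.Rodrigues(f["R"])[0],f["t"],f["K"],f["D"])[0].reshape(-1,2)
E
python3 - <<'E'
from h import *
for n in("top","side"):
    f=cam(n,n+"0.png"); print(n,-f["R"].T@f["t"],f["R"].round(2).tolist(),f["vertical_fov"])
o=env.get_obs();print(o)
E
```

```text
pics
top [ 0.34825584 -0.09198241  1.07995388] [[-0.0, -1.0, -0.01], [-0.98, 0.01, -0.19], [0.19, 0.01, -0.98]] 52.619867720104935
side [-0.15201031 -0.77983342  0.86876979] [[0.7, -0.71, -0.01], [-0.46, -0.44, -0.77], [0.55, 0.54, -0.64]] 52.888182385383956
{'t': 0.1, 'joints': array([ 1.07581046e+00,  2.17691661e-01,  1.61479518e+00, -6.78807854e-06,
        1.31130386e+00, -1.12197602e-01]), 'qd': array([-3.64543849e-05, -1.09828555e-03, -2.40943932e-03, -1.31535642e-03,
       -5.57943681e-04, -7.44476690e-04]), 'tau': array([ 1.93267097e-04, -3.98072791e+01, -3.04969275e+01, -7.34695641e-05,
        4.20542347e-03, -1.69250107e-06]), 'eef_pos': array([0.23304087, 0.57906725, 0.20477965]), 'eef_rot': array([-0.69345242,  0.69493698, -0.13474076,  0.13428054]), 'force': array([-0.24407166,  0.46912577,  0.11268692]), 'moment': array([-0.04307968, -0.00316398,  0.01351039]), 'gripper_width': 0.08535788458272583}
```

View pics/top0.png

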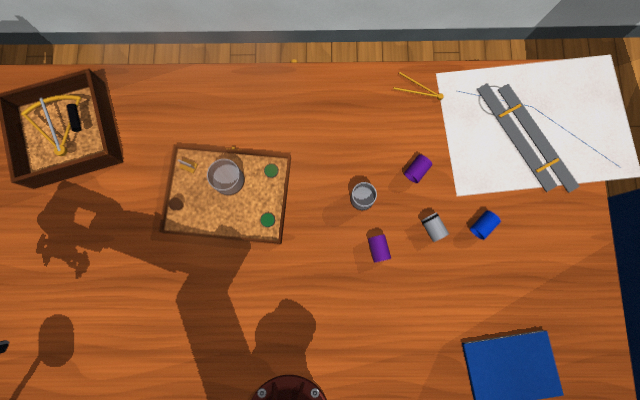

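View pics/side0.png

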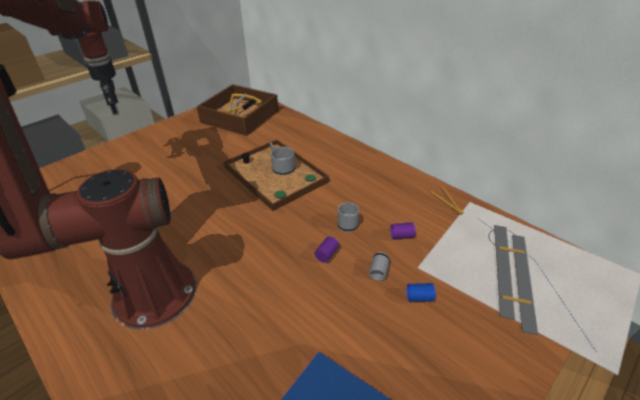

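Top: the tray is around (228,193) with the largest pot at (226,176), the middle pot at (363,195), and the fallen grey pot at (434,227) with its band on the upper left. The purple and blue lookalikes lie around it. I'll zoom in next.

```bash
python3 - <<'E'
import cv2,numpy as np
t=cv2.imread("pics/top0.png");s=cv2.imread("pics/side0.png")
c=lambda im,x,y,w,h,k:cv2.resize(im[y:y+h,x:x+w],None,fx=k,fy=k,interpolation=cv2.INTER_CUBIC)
a=np.hstack([c(t,160,135,133,110,3),c(t,340,150,133,110,3)])
b=np.hstack([c(s,220,120,133,90,3),c(s,310,190,133,90,3)])
cv2.imwrite("pics/crop.png",np.vstack([a,b]))
E
```

```text
(no output)
```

View pics/crop.png

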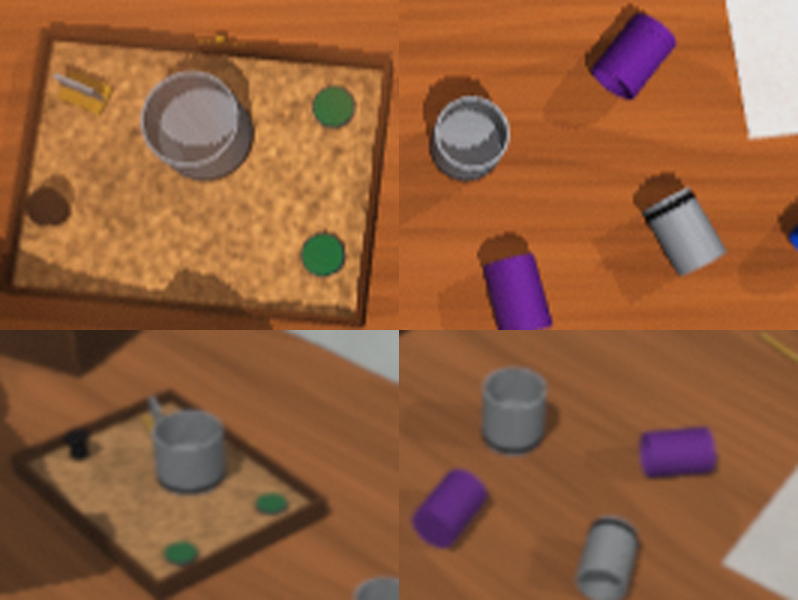

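```bash
cat >> h.py <<'E'
from scipy.optimize import least_squares
def blobs(f,smax=70,amin=60):
    hsv=cv2.cvtColor(f["pixels"],cv2.COLOR_RGB2HSV)
    m=((hsv[...,1]<smax)&(hsv[...,2]>40)).astype(np.uint8)
    cs,_=cv2.findContours(m,cv2.RETR_EXTERNAL,cv2.CHAIN_APPROX_NONE)
    return [c[:,0,:] for c in cs if amin<cv2.contourArea(c)<4000]
def rimfit(f,c,z,r):
    P=plane(f,c,z)[:,:2]; cam0=(-f["R"].T@f["t"])[:2]; x=P.mean(0)
    for _ in range(8):
        u=(x-cam0)/np.linalg.norm(x-cam0); q=P-x
        sel=(q@u)/np.linalg.norm(q,axis=1)>0.15
        s=least_squares(lambda a:np.linalg.norm(P[sel]-a,axis=1)-r,x,loss="soft_l1",f_scale=.001); x=s.x
    e=np.linalg.norm(P[sel]-x,axis=1)-r
    return x,e.std(),len(e)
E
python3 - <<'E'
from h import *
for n in("top","side"):
    f=cam(n); print(n)
    for c in blobs(f):
        x,y=c.mean(0)
        if not(150<x<500 and 130<y<300): continue
        print(c.min(0),c.max(0),cv2.contourArea(c),"L",*rimfit(f,c,.078,.042),"M",*rimfit(f,c,.066,.032))
        P=plane(f,c,.023)[:,:2]*1000; r=cv2.minAreaRect(P.astype(np.float32)); print("   rect",r,cv2.boxPoints(r).round(1).tolist())
    # tool tip check
    X=env.get_obs()["eef_pos"]; print("tcp px",proj(f,X),"14mm below",proj(f,X-[0,0,.014]))
    hsv=cv2.cvtColor(f["pixels"],cv2.COLOR_RGB2HSV)
    for nm,lo,hi in(("purple",(130,80,40),(160,255,255)),("blue",(110,80,40),(128,255,255)),("green",(50,80,30),(90,255,255))):
        cs,_=cv2.findContours(cv2.inRange(hsv,lo,hi),0,1)
        print(nm,[plane(f,[c[:,0].mean(0)],.02)[0].round(3).tolist() for c in cs if 60<cv2.contourArea(c)<3000])
    for nm,uv in(("tray corners",[(178,144),(291,153),(281,243),(162,233)]),("mirror,eyep",[(187,164),(176,203)])):
        if n=="top":print(nm,plane(f,uv,.028).round(3).tolist())
E
```

```text
top
[424 216] [448 240] 342.5 L [ 0.45061521 -0.34693375] 0.009060148536544315 46 M [ 0.45745453 -0.36133899] 0.0035168930720055275 35
   rect ((464.8614807128906, -381.1070861816406), (55.863563537597656, 46.120967864990234), 27.903276443481445) [[429.3999938964844, -373.79998779296875], [451.0, -414.6000061035156], [500.29998779296875, -388.3999938964844], [478.79998779296875, -347.70001220703125]]
[351 182] [376 209] 525.0 L [ 0.53529974 -0.18353083] 0.00493561415858713 41 M [ 0.5484277  -0.19130236] 0.0008853292941666214 31
   rect ((553.9707641601562, -195.25128173828125), (66.4320068359375, 73.37828063964844), 88.90800476074219) [[516.7000122070312, -227.8000030517578], [590.0, -229.1999969482422], [591.2999877929688, -162.6999969482422], [517.9000244140625, -161.3000030517578]]
[207 159] [243 193] 931.5 L [0.59994607 0.16648157] 0.0008751907820533105 43 M [0.61184606 0.17845682] 0.0022430530330244075 34
   rect ((609.7255859375, 176.71902465820312), (103.00861358642578, 85.15380096435547), 45.44788360595703) [[543.2999877929688, 169.89999389648438], [603.9000244140625, 110.099
[... 1480 characters left out ...]
114.80000305175781, 211.10000610351562], [144.8000030517578, 199.8000030517578], [231.6999969482422, 430.1000061035156], [201.8000030517578, 441.3999938964844]]
[269 142] [294 174] 565.0 L [0.59764077 0.17528234] 0.013906900013777476 36 M [0.61633877 0.20326386] 0.013766103185073026 31
   rect ((638.8308715820312, 210.36419677734375), (222.1519775390625, 89.4139633178711), 54.010276794433594) [[537.4000244140625, 146.8000030517578], [609.7000122070312, 94.19999694824219], [740.2999877929688, 274.0], [667.9000244140625, 326.5]]
tcp px [[118.79003554 118.48895683]] 14mm below [[120.1102653  122.11159388]]
purple [[0.417, -0.232, 0.02], [0.63, -0.344, 0.02]]
blue [[0.477, -0.51, 0.02]]
green []
```

```bash
python3 - <<'E'
import cv2,numpy as np
s=cv2.imread("pics/side0.png")
cv2.imwrite("pics/tip.png",cv2.resize(s[30:130,60:160],None,fx=5,fy=5,interpolation=cv2.INTER_CUBIC))
E
```

```text
(no output)
```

View pics/tip.png

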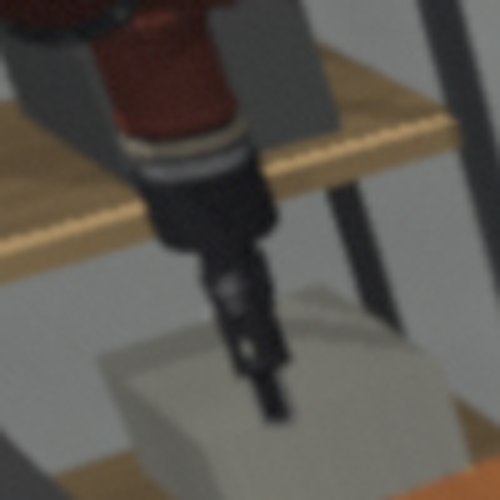

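The tip crop shows the open fingertips at about px (116,114), roughly at TCP level or a little behind it. That fits pads that swing back when open. Next I'll refine the centres with silhouette bearings.

```bash
cat >> h.py <<'E'
def bearing(f,c):
    o,d=ray(f,c); a=np.unwrap(np.arctan2(d[:,1],d[:,0])); return o[:2],(a.min()+a.max())/2,(a.max()-a.min())/2
def rimfree(f,c,z,r):
    x=rimfit(f,c,z,r)[0]; P=plane(f,c,z)[:,:2]; cam0=(-f["R"].T@f["t"])[:2]; u=(x-cam0)/np.linalg.norm(x-cam0); q=P-x
    sel=(q@u)/np.linalg.norm(q,axis=1)>-0.1
    s=least_squares(lambda a:np.linalg.norm(P[sel]-a[:2],axis=1)-a[2],[*x,r],loss="soft_l1",f_scale=.001); return s.x.round(4)
def cross(b1,b2):
    u=[np.array([np.cos(b[1]),np.sin(b[1])]) for b in(b1,b2)]
    k=np.linalg.solve(np.array([u[0],-u[1]]).T,b2[0]-b1[0]); return b1[0]+k[0]*u[0]
E
python3 - <<'E'
from h import *
T=cam("top");S=cam("side")
def pick(f,uv,sm):
    return max([c for c in blobs(f,sm) if cv2.pointPolygonTest(c.reshape(-1,1,2),uv,False)>=0 or np.linalg.norm(c.mean(0)-uv)<8],key=len)
for sm in(60,70,85,100):
    print(sm)
    for nm,a,b,z,r in(("med",(363,195),(348,217),.066,.032),("large",(226,176),(282,160),.078,.042)):
        try:
            ct,cs=pick(T,a,sm),pick(S,b,sm); bt,bs=bearing(T,ct),bearing(S,cs)
            print(nm,"free top",rimfree(T,ct,z,r),"side",rimfree(S,cs,z,r),"cross",cross(bt,bs).round(4),"range r/sin side",(r/np.sin(bs[2])).round(4),"r if cross",np.linalg.norm(cross(bt,bs)-bs[0])*np.sin(bs[2]))
            print("  side bbox",cs.min(0),cs.max(0),"bearing",bs[1],"top",bt[1])
        except Exception as e: print(nm,e)
E
```

```text
60
med free top [ 0.55   -0.1921  0.0304] side [ 0.5491 -0.1962  0.0295] cross [ 0.5519 -0.1934] range r/sin side 0.9473 r if cross 0.03094701750082117
  side bbox [338 203] [358 231] bearing 0.6946175426865634 top -0.4620813932862924
large free top [0.5956 0.1616 0.0401] side [0.6025 0.1723 0.0394] cross [0.6196 0.187 ] range r/sin side 1.2235 r if cross 0.04246210085483359
  side bbox [270 143] [294 174] bearing 0.8972282292849658 top 0.799264001358434
70
med free top [ 0.5503 -0.1924  0.0303] side [ 0.5483 -0.1962  0.0307] cross [ 0.5523 -0.1935] range r/sin side 0.9324 r if cross 0.031450725745736485
  side bbox [338 203] [358 231] bearing 0.6942393344793458 top -0.46187618732051317
large free top [0.6014 0.168  0.0404] side [0.6012 0.1753 0.0392] cross [0.6145 0.1817] range r/sin side 1.1971 r if cross 0.043144719179097
  side bbox [269 142] [294 174] bearing 0.8978059157855318 top 0.799264001358434
85
med free top [ 0.5503 -0.1924  0.0303] side [ 0.5496 -0.1947  0.0304] cross [ 0.5524 -0.1936] range r/sin side 0.925 r if cross 0.03170440114201612
  side bbox [338 202] [358 231] bearing 0.6940468798102325 top -0.46187618732051317
large free top [0.6016 0.1681 0.0405] side [0.6016 0.1744 0.0401] cross [0.6119 0.1788] range r/sin side 1.1858 r if cross 0.04341634561369048
  side bbox [269 142] [294 174] bearing 0.8979612509358659 top 0.798742198824494
100
med free top [ 0.5501 -0.1924  0.0307] side [ 0.5504 -0.1937  0.0308] cross [ 0.5514 -0.1931] range r/sin side 0.8963 r if cross 0.032703681229004654
  side bbox [337 202] [358 231] bearing 0.6951559497961202 top -0.461938229280313
large free top [0.6017 0.1682 0.0406] side [0.5999 0.1717 0.0429] cross [0.618  0.1854] range r/sin side 1.1586 r if cross 0.04475701715523641
  side bbox [269 142] [295 174] bearing 0.8974411219138974 top 0.7993762461814077
```

```bash
cat >> h.py <<'E'
from scipy.spatial.transform import Rotation as Ro
def Rq(q): return Ro.from_quat([q[1],q[2],q[3],q[0]])
def pose():
    o=env.get_obs(); return np.array(o["eef_pos"]),Rq(o["eef_rot"])
def todown(az):  # tool down, jaw axis (tool z) at azimuth az deg
    y=np.array([0,0,-1.]); z=np.array([np.cos(np.radians(az)),np.sin(np.radians(az)),0]); return Ro.from_matrix(np.array([np.cross(y,z),y,z]).T)
def go(p,Rt=None,first="rot"):
    P,R=pose(); Rt=Rt or R; rv=(R.inv()*Rt).as_rotvec(); d=np.array(p)-P
    B=Rt if first=="rot" else R
    print("rotvec",rv.round(3),"rows>=",int(np.ceil(np.linalg.norm(rv)/.124)),"| cm in tool",(B.inv().apply(d)*100).round(2),"rows>=",int(np.ceil(np.linalg.norm(d)*100/4.1)))
E
python3 - <<'E'
from h import *
P,R=pose(); print(P,R.as_matrix().round(3))
for az in(117.5,-62.5): go([.4675,-.3797,.12],todown(az))
print(np.degrees(np.arctan2(*R.as_matrix()[[1,0],2])))
E
```

```text
[0.23329277 0.57950659 0.20551842] [[ 0.928 -0.     0.374]
 [-0.374 -0.001  0.928]
 [-0.    -1.    -0.001]]
rotvec [ 0.001 -0.863 -0.   ] rows>= 7 | cm in tool [-23.52   8.55 -95.9 ] rows>= 25
rotvec [1.000e-03 2.279e+00 1.000e-03] rows>= 19 | cm in tool [23.52  8.55 95.9 ] rows>= 25
68.06642858253285
```

step_arm(dp=[[0,0,0],[0,0,0],[0,0,0],[0,0,0],[0,0,0],[0,0,0],[0,0,0],[0,0,0],[0,0,0],[0,0,0],[0,0,0],[0,0,0],[0,0,0],[0,0,0],[0,0,0],[0,0,0],[0,0,0],[0,0,0],[0,0,0]], rotation=[[0,0.12,0],[0,0.12,0],[0,0.12,0],[0,0.12,0],[0,0.12,0],[0,0.12,0],[0,0.12,0],[0,0.12,0],[0,0.12,0],[0,0.12,0],[0,0.12,0],[0,0.12,0],[0,0.12,0],[0,0.12,0],[0,0.12,0],[0,0.12,0],[0,0.12,0],[0,0.12,0],[0,0.12,0]], fingers=[8.5,8.5,8.5,8.5,8.5,8.5,8.5,8.5,8.5,8.5,8.5,8.5,8.5,8.5,8.5,8.5,8.5,8.5,8.5])

```text
t: 1.88
eef_pos: [0.2334, 0.5797, 0.2059]
eef_rot: [-0.166, 0.166, -0.687, 0.687]
force: [-0.8, 0.3, 0.6]
gripper_width: 0.0853
```

step_arm(dp=[[0.84,0,3.42],[0.84,0,3.42],[0.84,0,3.42],[0.84,0,3.42],[0.84,0,3.42],[0.84,0,3.42],[0.84,0,3.42],[0.84,0,3.42],[0.84,0,3.42],[0.84,0,3.42],[0.84,0,3.42],[0.84,0,3.42],[0.84,0,3.42],[0.84,0,3.42],[0.84,0,3.42],[0.84,0,3.42],[0.84,0,3.42],[0.84,0,3.42],[0.84,0,3.42],[0.84,0,3.42]], rotation=[[0,0,0],[0,0,0],[0,0,0],[0,0,0],[0,0,0],[0,0,0],[0,0,0],[0,0,0],[0,0,0],[0,0,0],[0,0,0],[0,0,0],[0,0,0],[0,0,0],[0,0,0],[0,0,0],[0,0,0],[0,0,0],[0,0,0],[0,0,0]], fingers=[6.5,6.5,6.5,6.5,6.5,6.5,6.5,6.5,6.5,6.5,6.5,6.5,6.5,6.5,6.5,6.5,6.5,6.5,6.5,6.5])

```text
t: 3.55
eef_pos: [0.3995, -0.1066, 0.2063]
eef_rot: [-0.168, 0.167, -0.687, 0.687]
force: [0.5, 0.2, 0.2]
gripper_width: 0.0649
```

```bash
python3 - <<'E'
from h import *
print(env.get_obs()["t"],pose()[0],env.get_obs()["joints"].round(2)); go([.4675,-.3797,.09],todown(-62.5))
E
```

```text
3.55 [ 0.39950903 -0.10661484  0.20628127] [-0.43 -0.26  2.08  0.    1.32  0.66]
rotvec [-0.001 -0.002 -0.001] rows>= 1 | cm in tool [ 6.58 11.63 27.36] rows>= 8
```

step_arm(dp=[[0.8,0,3.3],[0.8,0,3.3],[0.8,0,3.3],[0.8,0,3.3],[0.8,1.5,3.3],[0.8,3,3.3],[0.8,3,3.3],[0.8,3,3.3],[0,0,0],[0,0,0]], rotation=[[0,0,0],[0,0,0],[0,0,0],[0,0,0],[0,0,0],[0,0,0],[0,0,0],[0,0,0],[0,0,0],[0,0,0]], fingers=[6.5,6.5,6.5,6.5,6.5,6.5,6.5,6.5,6.5,6.5])

```text
t: 4.38
eef_pos: [0.4603, -0.3599, 0.1041]
eef_rot: [0.165, -0.168, 0.69, -0.685]
force: [0.4, -0.4, 0.1]
gripper_width: 0.0652
```

```bash
python3 - <<'E'
from h import *
print(env.get_obs()["t"],pose()[0],env.get_obs()["joints"].round(2)); go([.4675,-.3797,.02],todown(-62.5))
f=cam("side"); g=cam("top")
c=lambda im,x,y,w,h,k:cv2.resize(im[y:y+h,x:x+w],None,fx=k,fy=k,interpolation=cv2.INTER_CUBIC)
cv2.imwrite("pics/a.png",np.hstack([c(f["pixels"],320,180,120,120,3),c(g["pixels"],370,160,120,120,3)])[:,:,::-1])
E
```

```text
4.3833 [ 0.46026174 -0.35993304  0.10406934] [-0.78  0.24  1.79  0.    1.12  0.31]
rotvec [ 0.008 -0.003  0.002] rows>= 1 | cm in tool [0.27 8.41 2.09] rows>= 3
```

View pics/a.png

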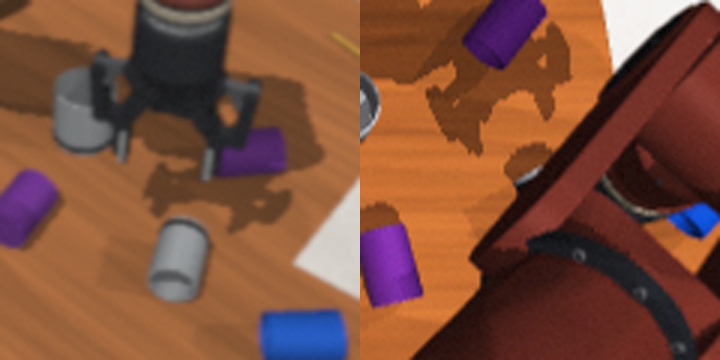

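The gripper is aligned over the pot, with the jaws across its axis and neighbours clear. Now I'll descend and grip.

step_arm(dp=[[0.15,0,1.05],[0.12,0,1.05],[0,2,0],[0,2,0],[0,2,0],[0,1.2,0],[0,0.8,0],[0,0.4,0],[0,0,0],[0,0,0],[0,0,0]], rotation=[[0,0,0],[0,0,0],[0,0,0],[0,0,0],[0,0,0],[0,0,0],[0,0,0],[0,0,0],[0,0,0],[0,0,0],[0,0,0]], fingers=[6.5,6.5,6.5,6.5,6.5,6.5,6.5,6.5,6.5,6.5,6.5])

```text
t: 5.4
eef_pos: [0.4705, -0.3813, 0.0257]
eef_rot: [-0.168, 0.167, -0.686, 0.688]
force: [0.7, -0.4, -0.0]
gripper_width: 0.0649
```

step_arm(dp=[[0,0,0],[0,0,0],[0,0,0],[0,0,0],[0,0,0],[0,0,0],[0,0,0],[0,0,0]], rotation=[[0,0,0],[0,0,0],[0,0,0],[0,0,0],[0,0,0],[0,0,0],[0,0,0],[0,0,0]], fingers=[5.5,4.4,4.2,4.2,4.2,4.2,4.2,4.2], force=40)

```text
t: 6.07
eef_pos: [0.4696, -0.3804, 0.0242]
eef_rot: [0.168, -0.168, 0.687, -0.687]
force: [0.7, -0.7, -0.3]
gripper_width: 0.0421
```

```bash
python3 - <<'E'
from h import *
o=env.get_obs();print(o["t"],pose()[0],o["joints"].round(2),o["gripper_width"])
E
```

```text
6.0667 [ 0.46957313 -0.38037594  0.0241749 ] [-0.8   0.39  1.78 -0.    0.98  0.3 ] 0.04210178737342997
```

step_arm(dp=[[0,0,0],[0,0,0],[0,0,0]], rotation=[[0,0,0],[0,0,0],[0,0,0]], fingers=[4.0,3.8,3.8])

```text
t: 6.32
eef_pos: [0.4696, -0.3804, 0.0242]
eef_rot: [0.168, -0.168, 0.687, -0.687]
force: [1.2, 0.1, 0.1]
gripper_width: 0.0378
```

```bash
python3 - <<'E'
from h import *
o=env.get_obs();print(o["t"],pose()[0],o["gripper_width"],o["force"])
f=cam("side")
c=lambda im,x,y,w,h,k:cv2.resize(im[y:y+h,x:x+w],None,fx=k,fy=k,interpolation=cv2.INTER_CUBIC)
cv2.imwrite("pics/b.png",c(f["pixels"],320,190,120,100,5)[:,:,::-1])
print(proj(f,pose()[0]),(proj(f,pose()[0])-[320,190])*5)
E
```

```text
6.3167 [ 0.46959968 -0.38040037  0.02420012] 0.03781692879627488 [1.19843775 0.12229159 0.08828113]
[[379.08005299 265.51602251]] [[295.40026497 377.58011254]]
```

View pics/b.png

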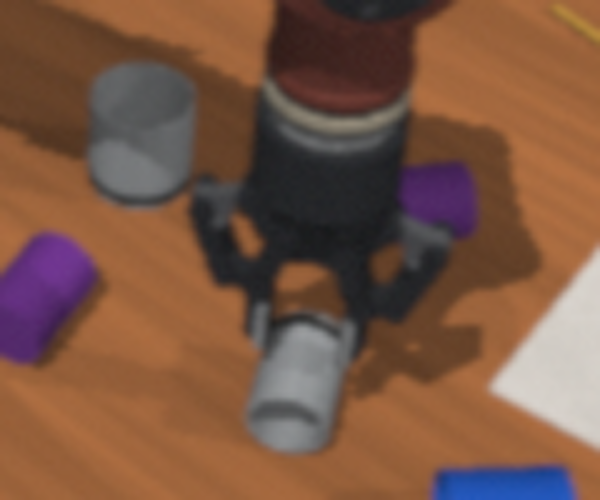

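```bash
python3 - <<'E'
from h import *
f=cam("side");P,R=pose()
print(R.as_matrix().round(3))
for h in(-.014,0,.05,.1,.15,.2): print(h,((proj(f,P+[0,0,h])-[320,190])*5).round(0))
z=R.as_matrix()[:,2]
for s in(-1,1):
  for h in(-.014,0,.02): print("finger",s,h,((proj(f,P+[0,0,h]+s*.02*z)-[320,190])*5).round(0))
E
```

```text
[[-0.888 -0.     0.461]
 [-0.461  0.    -0.888]
 [ 0.    -1.    -0.   ]]
-0.014 [[293. 394.]]
0 [[295. 378.]]
0.05 [[303. 315.]]
0.1 [[312. 249.]]
0.15 [[321. 179.]]
0.2 [[330. 104.]]
finger -1 -0.014 [[258. 386.]]
finger -1 0 [[259. 370.]]
finger -1 0.02 [[262. 345.]]
finger 1 -0.014 [[329. 402.]]
finger 1 0 [[332. 386.]]
finger 1 0.02 [[335. 361.]]
```

The picture shows the fingertips at about (255,340) and (350,355), higher or farther back than the reported TCP, which projects to (295,378). The width followed the command without stopping, so nothing is gripped. I'll open, go lower while watching the force, and close again.

step_arm(dp=[[0,0,0],[0,0,0],[0,0,0],[0,0,0],[0,0.3,0],[0,0.3,0],[0,0.3,0],[0,0,0],[0,0,0],[0,0,0],[0,0,0],[0,0,0],[0,0,0],[0,0,0]], rotation=[[0,0,0],[0,0,0],[0,0,0],[0,0,0],[0,0,0],[0,0,0],[0,0,0],[0,0,0],[0,0,0],[0,0,0],[0,0,0],[0,0,0],[0,0,0],[0,0,0]], fingers=[6.5,6.5,6.5,6.5,6.5,6.5,6.5,6.5,4.4,4.0,4.0,4.0,4.0,4.0])

```text
t: 7.58
eef_pos: [0.4697, -0.3805, 0.0154]
eef_rot: [-0.168, 0.168, -0.687, 0.687]
force: [0.5, -0.7, 0.2]
gripper_width: 0.0396
```

```bash
python3 - <<'E'
from h import *
f=cam("side","c0.png");g=cam("top"); P,R=pose();print(P)
print(blobs(g) and [ (b.mean(0).round(1).tolist(),len(b)) for b in blobs(f) if 300<b.mean(0)[0]<450 and 180<b.mean(0)[1]<300])
c=f["pixels"][210:300,340:430]
cv2.imwrite("pics/c.png",cv2.resize(np.clip(c*1.6,0,255).astype(np.uint8),None,fx=7,fy=7,interpolation=cv2.INTER_LANCZOS4)[:590,:,::-1])
E
```

```text
[ 0.46964626 -0.38047535  0.01532314]
[([379.8, 259.7], 128), ([403.4, 241.6], 49), ([385.5, 222.1], 113), ([347.7, 216.2], 78), ([395.4, 184.4], 116)]
```

View pics/c.png

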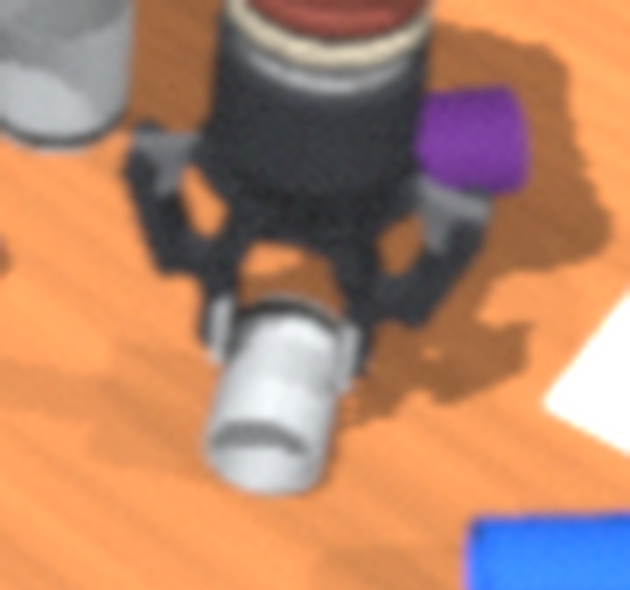

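The pads look close against the pot's upper flanks, but there is still no contact force, and the tips seem about 30 mm higher than the pose implies. I'll open and feel my way down.

step_arm(dp=[[0,0,0],[0,0,0],[0,0,0],[0,0,0],[0,0.2,0],[0,0.2,0],[0,0.2,0],[0,0,0]], rotation=[[0,0,0],[0,0,0],[0,0,0],[0,0,0],[0,0,0],[0,0,0],[0,0,0],[0,0,0]], fingers=[6.5,6.5,6.5,6.5,6.5,6.5,6.5,6.5])

```text
t: 8.35
eef_pos: [0.4692, -0.38, 0.0085]
eef_rot: [0.167, -0.168, 0.687, -0.687]
force: [-0.6, -0.2, -0.4]
gripper_width: 0.0649
```

step_arm(dp=[[0,0.15,0],[0,0.15,0],[0,0.15,0],[0,0,0]], rotation=[[0,0,0],[0,0,0],[0,0,0],[0,0,0]], fingers=[6.5,6.5,6.5,6.5])

```text
t: 8.68
eef_pos: [0.4694, -0.3802, 0.0043]
eef_rot: [0.168, -0.168, 0.687, -0.687]
force: [0.2, 0.6, -0.1]
gripper_width: 0.0648
```

step_arm(dp=[[0,0,0],[0,0,0],[0,0,0],[0,0,0],[0,0,0],[0,0,0]], rotation=[[0,0,0],[0,0,0],[0,0,0],[0,0,0],[0,0,0],[0,0,0]], fingers=[4.8,4.4,4.2,4.2,4.2,4.2])

```text
t: 9.18
eef_pos: [0.4696, -0.3805, 0.0048]
eef_rot: [-0.168, 0.168, -0.687, 0.687]
force: [-0.1, 0.7, 0.5]
gripper_width: 0.0424
```

```bash
python3 - <<'E'
from h import *
f=cam("side","d0s.png");g=cam("top","d0t.png"); P,R=pose();z=R.as_matrix()[:,2]
I=f["pixels"].copy()
c=lambda im,x,y,w,h,k:cv2.resize(im[y:y+h,x:x+w],None,fx=k,fy=k,interpolation=cv2.INTER_CUBIC)
A=c(I,350,200,80,95,6)
for X in [P+[0,0,h]+s*.021*z for s in(-1,0,1) for h in(-.004,.007,.042)]:
    u=(proj(f,X)[0]-[350,200])*6; cv2.circle(A,(int(u[0]),int(u[1])),3,(255,255,0),-1)
B=c(g["pixels"],390,180,80,95,4)
B=cv2.copyMakeBorder(B,0,A.shape[0]-B.shape[0],0,0,0)
cv2.imwrite("pics/d.png",np.clip(np.hstack([A,B])[:,:,::-1]*1.4,0,255))
E
```

```text
[ WARN:0@3.239] global loadsave.cpp:1063 imwrite_ Unsupported depth image for selected encoder is fallbacked to CV_8U.
```

View pics/d.png

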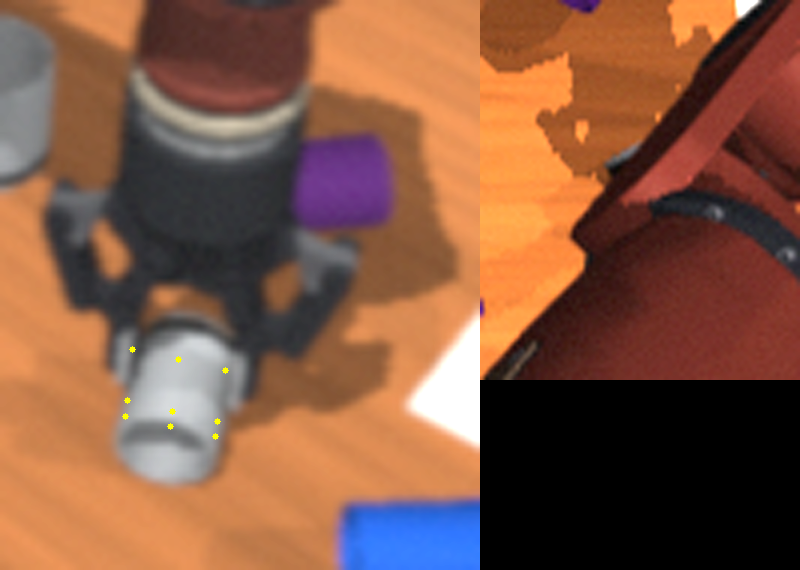

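step_arm(dp=[[0,0,0],[0,0,0],[0,0,0],[0,0,0]], rotation=[[0,0,0],[0,0,0],[0,0,0],[0,0,0]], fingers=[3.6,3.0,2.5,2.5], force=25)

```text
t: 9.62
eef_pos: [0.4695, -0.3804, 0.005]
eef_rot: [0.168, -0.168, 0.687, -0.687]
force: [-0.4, 0.5, 3.9]
gripper_width: 0.0391
```

```bash
python3 - <<'E'
from h import *
o=env.get_obs();print(o["t"],o["gripper_width"],o["force"],o["moment"])
f=cam("side","e0.png")
a=cv2.imread("pics/d0s.png")[:,:,::-1].astype(int); d=np.abs(f["pixels"].astype(int)-a).sum(2); d=d[200:300,340:430]
ys,xs=np.where(d>60); print(len(ys),xs.min()+340 if len(xs) else 0,xs.max()+340 if len(xs) else 0,ys.min()+200 if len(xs) else 0,ys.max()+200 if len(xs) else 0)
E
```

```text
9.6167 0.03909781011790741 [-0.41374305  0.47014002  3.89197831] [0.15962973 0.29095472 0.05450335]
3 390 390 261 263
```

The fingers now stop at 39 mm with an upward reaction, so the pads are on the pot's upper flank. The real fingertips are about 30 mm above the reported TCP, an offset of about 42 mm from the stated geometry. I'll open and go down about 26 mm more, watching the force.

step_arm(dp=[[0,0,0],[0,0,0],[0,0,0],[0,0,0],[0,0.4,0],[0,0.4,0],[0,0.4,0],[0,0.4,0],[0,0,0]], rotation=[[0,0,0],[0,0,0],[0,0,0],[0,0,0],[0,0,0],[0,0,0],[0,0,0],[0,0,0],[0,0,0]], fingers=[6.8,6.8,6.8,6.8,6.8,6.8,6.8,6.8,6.8])

```text
t: 10.42
eef_pos: [0.4687, -0.3796, -0.0128]
eef_rot: [0.167, -0.168, 0.688, -0.686]
force: [-0.3, -0.1, -0.2]
gripper_width: 0.0681
```

step_arm(dp=[[0,0.3,0],[0,0.3,0],[0,0.2,0],[0,0,0]], rotation=[[0,0,0],[0,0,0],[0,0,0],[0,0,0]], fingers=[6.8,6.8,6.8,6.8])

```text
t: 10.75
eef_pos: [0.4693, -0.3801, -0.0199]
eef_rot: [0.167, -0.168, 0.687, -0.687]
force: [-0.6, 0.1, 0.8]
gripper_width: 0.0682
```

step_arm(dp=[[0,0,0],[0,0,0],[0,0,0],[0,0,0],[0,0,0]], rotation=[[0,0,0],[0,0,0],[0,0,0],[0,0,0],[0,0,0]], fingers=[5.2,4.4,4.0,4.0,4.0])

```text
t: 11.17
eef_pos: [0.4697, -0.3805, -0.019]
eef_rot: [-0.168, 0.168, -0.687, 0.687]
force: [-1.3, -0.0, 1.3]
gripper_width: 0.0459
```

Now it is gripped at 45.9 mm. I'll lift, yaw so the foot points radially outward, and carry it to the free corridor near (0.48, -0.06).

step_arm(dp=[[0,0,0],[0,-2,0],[0,-3,0],[0,-3,0],[0,-3,0],[0,-2,0],[0,0,0],[0,0,0]], rotation=[[0,0,0],[0,0,0],[0,0.12,0],[0,0.12,0],[0,0.12,0],[0,0.12,0],[0,0.12,0],[0,0.12,0]], fingers=[4.0,4.0,4.0,4.0,4.0,4.0,4.0,4.0], force=50)

```text
t: 11.83
eef_pos: [0.4707, -0.3816, 0.113]
eef_rot: [0.086, -0.088, -0.701, 0.703]
force: [0.7, 0.4, -2.7]
gripper_width: 0.0448
```

```bash
python3 - <<'E'
from h import *
o=env.get_obs();print(o["t"],pose()[0],o["joints"].round(3),o["gripper_width"],o["force"])
go([.48,-.06,.12],todown(-105.5))
E
```

```text
11.8333 [ 0.47068261 -0.38155712  0.1129586 ] [-0.797  0.267  1.737 -0.     1.133  1.021] 0.04475659613297389 [ 0.71087282  0.36964984 -2.72323582]
rotvec [-0.002  0.023 -0.004] rows>= 1 | cm in tool [  7.7   -0.7  -31.24] rows>= 8
```

step_arm(dp=[[0.77,0,-3.1],[0.77,0,-3.1],[0.77,0,-3.1],[0.77,0,-3.1],[0.77,0,-3.1],[0.77,0,-3.1],[0.77,0,-3.1],[0.77,0,-3.1],[0.77,-0.5,-3.1],[0.77,-0.5,-3.1],[0,0,0],[0,0,0]], rotation=[[0,0,0],[0,0,0],[0,0,0],[0,0,0],[0,0,0],[0,0,0],[0,0,0],[0,0,0],[0,0,0],[0,0,0],[0,0,0],[0,0,0]], fingers=[4.0,4.0,4.0,4.0,4.0,4.0,4.0,4.0,4.0,4.0,4.0,4.0])

```text
t: 12.83
eef_pos: [0.4685, -0.0596, 0.1204]
eef_rot: [0.084, -0.084, -0.702, 0.702]
force: [0.5, -0.1, -2.6]
gripper_width: 0.0451
```

```bash
python3 - <<'E'
from h import *
o=env.get_obs();print(o["t"],pose()[0],o["joints"].round(4),o["gripper_width"],o["force"]); print(pose()[1].as_matrix().round(3))
go([.48,-.06,.15],todown(np.degrees(o["joints"][0])-90))
E
```

```text
12.8333 [ 0.46848789 -0.059592    0.12043343] [-2.7510e-01 -1.7400e-02  2.0397e+00 -4.0000e-04  1.1194e+00  1.5335e+00] 0.0451067615632464 [ 0.54273179 -0.09030523 -2.63883958]
[[-0.972 -0.    -0.235]
 [ 0.235 -0.    -0.972]
 [ 0.    -1.     0.   ]]
rotvec [-0.     0.037  0.   ] rows>= 1 | cm in tool [-1.12 -2.96 -0.27] rows>= 1
```

step_arm(dp=[[0,0,0],[0,0,0],[0,0,0],[0,0,0],[0,0,0],[0,0,0],[0,0,0]], rotation=[[0,0.037,0],[0,0,-0.1],[0,0,-0.1],[0,0,-0.1],[0,0,-0.1],[0,0,-0.1],[0,0,-0.1]], fingers=[4.0,4.0,4.0,4.0,4.0,4.0,4.0])

```text
t: 13.42
eef_pos: [0.4699, -0.0629, 0.1205]
eef_rot: [-0.302, -0.113, 0.698, -0.64]
force: [-0.3, 0.5, -2.2]
gripper_width: 0.0454
```

step_arm(dp=[[0,0,0],[0,0,0],[0,0,0],[0,0,0],[0,0,0],[0,0,0],[0,0,0]], rotation=[[0,0,-0.1],[0,0,-0.1],[0,0,-0.1],[0,0,-0.1],[0,0,-0.1],[0,0,-0.1],[0,0,0]], fingers=[4.0,4.0,4.0,4.0,4.0,4.0,4.0])

```text
t: 14.0
eef_pos: [0.4669, -0.0621, 0.1133]
eef_rot: [-0.48, -0.317, 0.632, -0.52]
force: [-1.3, 0.8, -3.9]
gripper_width: 0.0449
```

```bash
cat >> h.py <<'E'
def st():
    o=env.get_obs(); P,R=pose(); M=R.as_matrix()
    print("t",round(float(o["t"]),2),"P",P.round(4),"q",np.round(o["joints"],3).tolist(),"w",round(float(o["gripper_width"]),4),"F",np.round(o["force"],1),"approach",M[:,1].round(3),"jaw",M[:,2].round(3))
E
python3 -c "
from h import *
st()"
```

```text
t 14.0 P [ 0.4669 -0.0621  0.1133] q [-0.281, 0.861, 1.299, -0.001, 2.192, 1.57] w 0.0449 F [-1.3  0.8 -3.9] approach [-0.899  0.259 -0.353] jaw [-0.277 -0.961  0.   ]
```

```bash
python3 - <<'E'
from h import *
f=cam("side","g0s.png");P,R=pose();M=R.as_matrix()
c=lambda im,x,y,w,h,k:cv2.resize(im[y:y+h,x:x+w],None,fx=k,fy=k,interpolation=cv2.INTER_CUBIC)
A=c(f["pixels"],230,110,170,130,4); A=np.clip(A*1.3,0,255).astype(np.uint8)
for X,col in((P,(255,255,0)),(P-.037*M[:,1],(0,255,0)),(P+[0,0,.037],(255,0,255))):
    u=(proj(f,X)[0]-[230,110])*4; print(u); cv2.circle(A,(int(u[0]),int(u[1])),3,col,-1)
cv2.imwrite("pics/g.png",A[:,:,::-1])
E
```

```text
[269.54964714 316.76449357]
[309.67201399 288.76374086]
[267.24178912 277.49480757]
```

View pics/g.png

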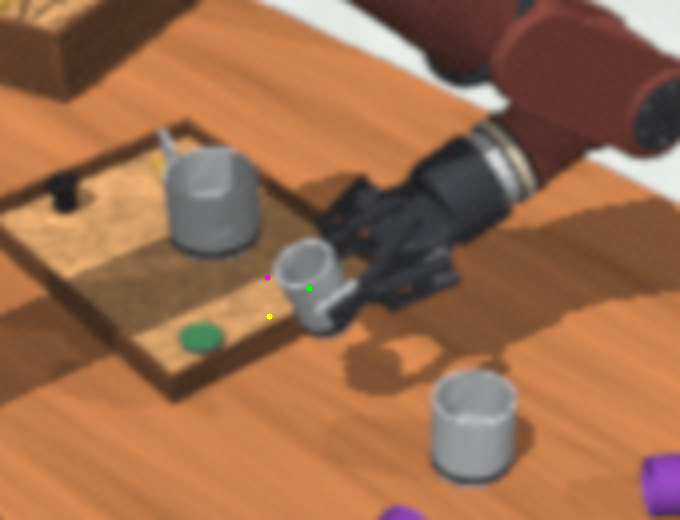

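The offset model along the tool axis holds: the green mark at (309,289) sits on the pot's middle. The pot is held mouth up with about 20° of lean. I'll tilt a little more and then lower it.

step_arm(dp=[[0,0,0],[0,0,0],[0,0,0]], rotation=[[0,0,-0.06],[0,0,-0.05],[0,0,0]], fingers=[4.0,4.0,4.0])

```text
t: 14.3
eef_pos: [0.4686, -0.0617, 0.1196]
eef_rot: [-0.504, -0.348, 0.615, -0.496]
force: [-0.1, 0.2, -3.3]
gripper_width: 0.045
```

```bash
python3 - <<'E'
from h import *
st();P,R=pose();M=R.as_matrix();C=P-.030*M[:,1];print("pot ctr",C, "tool-frame down/cm",M.T@[0,0,-1])
E
```

```text
t 14.3 P [ 0.4686 -0.0617  0.1196] q [-0.28, 0.917, 1.255, -0.0, 2.279, 1.571] w 0.045 F [-0.1  0.2 -3.3] approach [-0.928  0.266 -0.259] jaw [-0.276 -0.961  0.   ]
pot ctr [ 0.49642933 -0.06970588  0.12733212] tool-frame down/cm [-9.65836909e-01  2.59150654e-01 -5.52523057e-05]
```

step_arm(dp=[[-1.93,0.52,0],[-1.93,0.52,0],[-1.93,0.52,0],[-1.45,0.39,0],[-0.48,0.13,0],[0,0,0],[0,0,0]], rotation=[[0,0,0],[0,0,0],[0,0,0],[0,0,0],[0,0,0],[0,0,0],[0,0,0]], fingers=[4.0,4.0,4.0,4.0,4.0,4.0,4.0])

```text
t: 14.88
eef_pos: [0.4691, -0.0612, 0.0418]
eef_rot: [-0.504, -0.348, 0.615, -0.496]
force: [-0.2, -0.5, -2.8]
gripper_width: 0.0452
```

```bash
python3 -c "
from h import *
st()"
```

```text
t 14.88 P [ 0.4691 -0.0612  0.0418] q [-0.278, 1.037, 1.213, 0.0, 2.2, 1.571] w 0.0452 F [-0.2 -0.5 -2.8] approach [-0.929  0.265 -0.259] jaw [-0.275 -0.962  0.   ]
```

step_arm(dp=[[-0.48,0.13,0],[-0.48,0.13,0],[-0.19,0.05,0],[0,0,0]], rotation=[[0,0,0],[0,0,0],[0,0,0],[0,0,0]], fingers=[4.0,4.0,4.0,4.0])

```text
t: 15.22
eef_pos: [0.4685, -0.0609, 0.0285]
eef_rot: [-0.504, -0.349, 0.615, -0.496]
force: [0.2, 0.2, -1.7]
gripper_width: 0.0455
```

step_arm(dp=[[-0.15,0.04,0],[-0.15,0.04,0],[0,0,0]], rotation=[[0,0,0],[0,0,0],[0,0,0]], fingers=[4.0,4.0,4.0])

```text
t: 15.47
eef_pos: [0.4688, -0.061, 0.0263]
eef_rot: [-0.505, -0.349, 0.615, -0.495]
force: [0.9, 0.6, 0.4]
gripper_width: 0.0453
```

Contact came at the predicted height. I'll release slowly and back off along the tool axis.

step_arm(dp=[[0,0,0],[0,0,0],[0,0,0],[0,0,0],[0,0,0],[0,0,0],[0,0,0],[0,0,0]], rotation=[[0,0,0],[0,0,0],[0,0,0],[0,0,0],[0,0,0],[0,0,0],[0,0,0],[0,0,0]], fingers=[4.6,4.8,5.0,5.4,5.8,6.2,6.6,6.6])

```text
t: 16.13
eef_pos: [0.4686, -0.0609, 0.0258]
eef_rot: [-0.504, -0.349, 0.615, -0.496]
force: [-0.3, 0.2, 0.5]
gripper_width: 0.0658
```

```bash
python3 - <<'E'
from h import *
st();P,R=pose();M=R.as_matrix()
f=cam("side","h0s.png")
c=lambda im,x,y,w,h,k:cv2.resize(im[y:y+h,x:x+w],None,fx=k,fy=k,interpolation=cv2.INTER_CUBIC)
cv2.imwrite("pics/h.png",np.clip(c(f["pixels"],250,130,150,110,5)*1.3,0,255).astype(np.uint8)[:,:,::-1])
E
```

```text
t 16.13 P [ 0.4686 -0.0609  0.0258] q [-0.278, 1.063, 1.203, 0.0, 2.185, 1.571] w 0.0658 F [-0.3  0.2  0.5] approach [-0.929  0.265 -0.258] jaw [-0.275 -0.962  0.   ]
```

View pics/h.png

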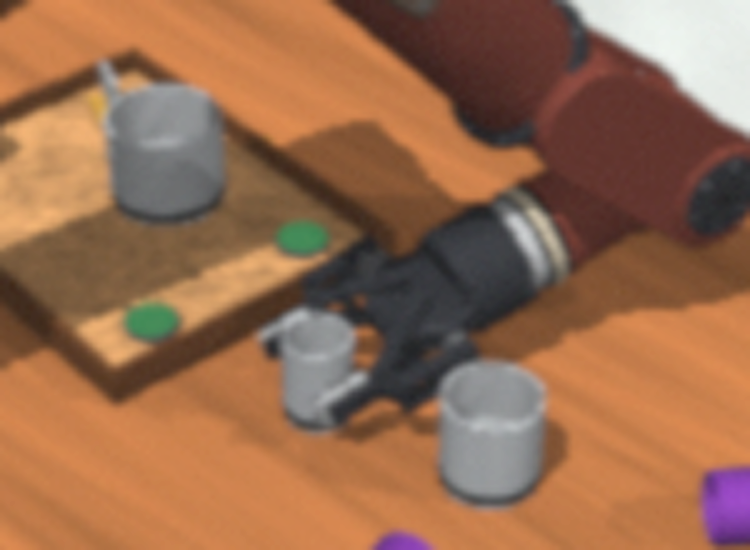

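The small pot stands upright at about (318,370), free between the open fingers. I'll back straight out, rise, and return to vertical.

step_arm(dp=[[0,-1.5,0],[0,-2.5,0],[0,-2.5,0],[0,-2.5,0],[2.5,-1,0],[4,-1,0],[0,0,0]], rotation=[[0,0,0],[0,0,0],[0,0,0],[0,0,0],[0,0,0],[0,0,0],[0,0,0]], fingers=[6.6,6.6,6.6,6.6,6.6,6.6,6.6])

```text
t: 16.77
eef_pos: [0.5579, -0.0864, 0.124]
eef_rot: [-0.503, -0.347, 0.616, -0.497]
force: [1.5, -0.3, 3.0]
gripper_width: 0.0663
```

```bash
python3 - <<'E'
from h import *
st(); go([.551,-.193,.16],todown(-106))
E
```

```text
t 16.77 P [ 0.5579 -0.0864  0.124 ] q [-0.278, 1.083, 0.933, 0.0, 2.428, 1.571] w 0.0663 F [ 1.5 -0.3  3. ] approach [-0.927  0.265 -0.265] jaw [-0.275 -0.962 -0.   ]
rotvec [-1.000e-03  1.000e-03  1.303e+00] rows>= 11 | cm in tool [-2.27 -3.6  10.43] rows>= 3
```

step_arm(dp=[[0,0,0],[0,0,0],[0,0,0],[0,0,0],[0,0,0],[0,0,0],[0,0,0],[0,0,0],[0,0,0],[0,0,0],[0,0,0],[-0.7,0,3.5],[-0.7,0,3.5],[-0.7,0,3.4],[0,0,0]], rotation=[[0,0,0.118],[0,0,0.118],[0,0,0.118],[0,0,0.118],[0,0,0.118],[0,0,0.118],[0,0,0.118],[0,0,0.118],[0,0,0.118],[0,0,0.118],[0,0,0.118],[0,0,0],[0,0,0],[0,0,0],[0,0,0]], fingers=[6.6,6.6,6.6,8.4,8.4,8.4,8.4,8.4,8.4,8.4,8.4,8.4,8.4,8.4,8.4])

```text
t: 18.02
eef_pos: [0.546, -0.1968, 0.1179]
eef_rot: [0.103, -0.096, -0.699, 0.701]
force: [0.5, 0.3, 0.3]
gripper_width: 0.0839
```

```bash
python3 - <<'E'
from h import *
st(); go([.551,-.193,.018],todown(-106))
T=cam("top");S=cam("side")
for n,f in(("top",T),("side",S)):
    for b in blobs(f):
        m=b.mean(0); p=plane(f,[m],.033)[0]
        if .4<p[0]<.7 and -.3<p[1]<.25: print(n,m.round(1),len(b),"M",rimfree(f,b,.066,.032),"S",rimfree(f,b,.064,.023),"L",rimfree(f,b,.078,.042))
E
```

```text
t 18.02 P [ 0.546  -0.1968  0.1179] q [-0.464, 0.22, 1.785, -0.006, 1.145, 1.392] w 0.0839 F [0.5 0.3 0.3] approach [-0.01  -0.001 -1.   ] jaw [-0.279 -0.96   0.004]
rotvec [-0.004 -0.003  0.009] rows>= 1 | cm in tool [-0.38  9.99 -0.51] rows>= 3
top [358.7 207.4] 86 M [ 0.3253 -0.0988  0.2066] S [ 0.3257 -0.099   0.2065] L [ 0.3232 -0.0978  0.2067]
top [313.  206.2] 40 M [ 0.5234 -0.063   0.0124] S [ 0.5262 -0.0626  0.0114] L [ 0.5199 -0.0635  0.0131]
top [378.7 181.7] 91 M [ 0.6076 -0.2644  0.032 ] S [ 0.5982 -0.2656  0.023 ] L [-1358.6662   440.3795  1428.8775]
top [225.2 175.6] 100 M [0.6052 0.1715 0.0402] S [0.6058 0.1723 0.0401] L [0.6022 0.1683 0.0397]
side [347.8 216.4] 77 M [ 0.5483 -0.1962  0.0307] S [ 0.5494 -0.1958  0.0317] L [ 0.5372 -0.2054  0.0308]
side [313.1 203.4] 61 M [ 0.5159 -0.0772  0.023 ] S [ 0.5183 -0.0745  0.0221] L [ 0.5038 -0.0897  0.0244]
side [281. 158.] 93 M [-364.4864 -198.7043  415.7917] S [0.6504 0.2852 0.0238] L [0.6039 0.1757 0.0367]
  ret = _var(a, axis=axis, dtype=dtype, out=out, ddof=ddof,
  arrmean = um.true_divide(arrmean, div, out=arrmean,
  ret = ret.dtype.type(ret / rcount)
```

step_arm(dp=[[-0.38,0,-0.45],[0,3,0],[0,3,0],[0,2.5,0],[0,1,0],[0,0.5,0],[0,0,0],[0,0,0]], rotation=[[-0.004,0,0.009],[0,0,0],[0,0,0],[0,0,0],[0,0,0],[0,0,0],[0,0,0],[0,0,0]], fingers=[8.4,8.4,8.4,8.4,8.4,8.4,8.4,8.4])

```text
t: 18.78
eef_pos: [0.5523, -0.1874, 0.0178]
eef_rot: [-0.098, 0.098, 0.702, -0.699]
force: [0.6, 0.2, 0.2]
gripper_width: 0.084
```

```bash
python3 -c "
from h import *
st(); go([.551,-.194,.018],todown(-106))"
```

```text
t 18.78 P [ 0.5523 -0.1874  0.0178] q [-0.449, 0.359, 1.828, 0.004, 0.957, 1.396] w 0.084 F [0.6 0.2 0.2] approach [-0.     0.004 -1.   ] jaw [-0.274 -0.962 -0.004]
rotvec [0.004 0.002 0.001] rows>= 1 | cm in tool [-0.06 -0.02  0.67] rows>= 1
```

step_arm(dp=[[0,0,0.6],[0,0,0],[0,0,0],[0,0,0],[0,0,0],[0,0,0],[0,0,0],[0,0,0]], rotation=[[0.004,0,0],[0,0,0],[0,0,0],[0,0,0],[0,0,0],[0,0,0],[0,0,0],[0,0,0]], fingers=[8.4,8.4,7.0,6.2,5.8,5.6,5.6,5.6], force=40)

```text
t: 19.45
eef_pos: [0.5503, -0.1938, 0.0183]
eef_rot: [0.099, -0.098, -0.7, 0.7]
force: [-1.3, 0.6, 6.0]
gripper_width: 0.0629
```

```bash
python3 -c "
from h import *
st()"
```

```text
t 19.45 P [ 0.5503 -0.1938  0.0183] q [-0.459, 0.359, 1.827, -0.001, 0.957, 1.391] w 0.0629 F [-1.3  0.6  6. ] approach [-0.001  0.    -1.   ] jaw [-0.275 -0.961  0.   ]
```

Gripped. Now a test lift.

step_arm(dp=[[0,0,0],[0,-0.5,0],[0,-1,0],[0,-2,0],[0,-3,0],[0,-3.5,0],[0,-2,0],[0,0,0]], rotation=[[0,0,0],[0,0,0],[0,0,0],[0,0,0],[0,0,0],[0,0,0],[0,0,0],[0,0,0]], fingers=[5.6,5.6,5.6,5.6,5.6,5.6,5.6,5.6], force=60)

```text
t: 20.12
eef_pos: [0.5539, -0.1954, 0.1433]
eef_rot: [0.095, -0.101, -0.699, 0.701]
force: [0.4, -0.6, -2.5]
gripper_width: 0.0624
```

```bash
python3 - <<'E'
from h import *
st(); P,R=pose();f=cam("side","i0s.png"); dz=P[2]-.0183
for b in blobs(f):
    m=b.mean(0); p=plane(f,[m],.033+dz)[0]
    if .4<p[0]<.7 and -.3<p[1]<-.13: print(m,b.min(0),b.max(0),len(b))
print("expected rim/foot px",proj(f,[[P[0],P[1],.066+dz],[P[0],P[1],dz]]))
go([.602,.170,.14])
c=lambda im,x,y,w,h,k:cv2.resize(im[y:y+h,x:x+w],None,fx=k,fy=k,interpolation=cv2.INTER_CUBIC)
cv2.imwrite("pics/i.png",np.clip(c(f["pixels"],290,120,130,120,5)*1.3,0,255).astype(np.uint8)[:,:,::-1])
E
```

```text
t 20.12 P [ 0.5539 -0.1954  0.1433] q [-0.458, 0.193, 1.765, -0.001, 1.175, 1.391] w 0.0624 F [ 0.4 -0.6 -2.5] approach [ 0.008 -0.004 -1.   ] jaw [-0.275 -0.962  0.002]
[313.03278689 203.3442623 ] [306 192] [320 215] 61
[350.65384615 178.22307692] [340 163] [361 199] 130
[362.48837209 158.81395349] [357 150] [368 167] 43
expected rim/foot px [[350.84036435 174.96696605]
 [349.96236636 193.09772452]]
rotvec [0. 0. 0.] rows>= 0 | cm in tool [  5.21  -0.06 -36.42] rows>= 9
```

View pics/i.png

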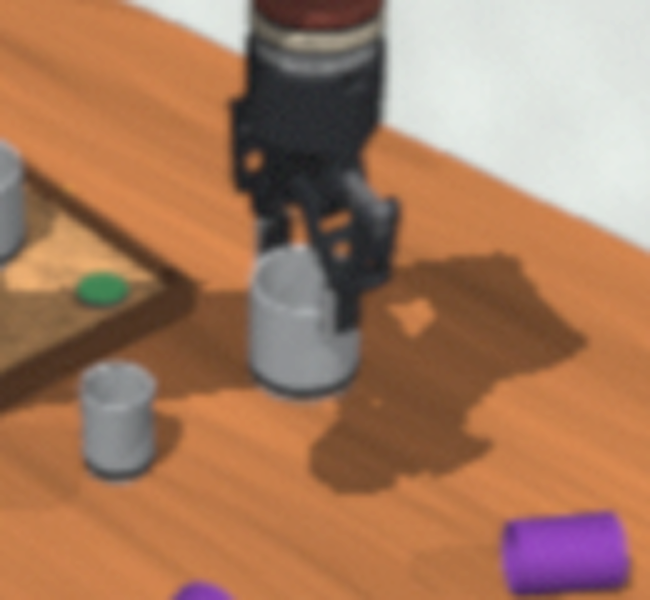

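The middle pot is held upright. I'll check how deep the fingertips reach, because that margin matters over the largest pot's rim.

```bash
python3 - <<'E'
from h import *
P,R=pose();f=cam("side");dz=P[2]-.0183; j=R.as_matrix()[:,2]
for r in(.032,.046):
  for d in(0,.010,.014,.020,.026,.032): print(r,d,((proj(f,[*(P[:2]+r*j[:2]),.066+dz-d])-[290,120])*5).round(0).tolist())
a=f["pixels"][:,:,:].max(2)
for x in(357,358,359,360): print(x,a[170:200,x].tolist())
E
```

```text
0.032 0 [[332.0, 310.0]]
0.032 0.01 [[331.0, 324.0]]
0.032 0.014 [[331.0, 330.0]]
0.032 0.02 [[330.0, 338.0]]
0.032 0.026 [[330.0, 347.0]]
0.032 0.032 [[329.0, 355.0]]
0.046 0 [[346.0, 323.0]]
0.046 0.01 [[345.0, 338.0]]
0.046 0.014 [[345.0, 343.0]]
0.046 0.02 [[344.0, 352.0]]
0.046 0.026 [[344.0, 360.0]]
0.046 0.032 [[343.0, 369.0]]
357 [127, 128, 93, 59, 46, 40, 37, 37, 30, 39, 38, 42, 42, 42, 40, 40, 39, 57, 82, 93, 95, 96, 97, 101, 101, 99, 86, 65, 59, 78]
358 [113, 116, 87, 55, 41, 36, 33, 33, 33, 31, 34, 36, 35, 37, 35, 34, 41, 62, 86, 93, 94, 93, 94, 94, 93, 86, 66, 59, 73, 87]
359 [67, 70, 53, 40, 35, 35, 35, 36, 36, 33, 32, 31, 34, 36, 35, 36, 47, 71, 87, 92, 90, 89, 88, 89, 81, 70, 61, 73, 84, 92]
360 [35, 34, 36, 35, 33, 35, 31, 33, 34, 32, 35, 38, 38, 42, 43, 48, 59, 82, 88, 89, 88, 85, 84, 83, 77, 68, 76, 88, 92, 95]
```

The tips reach about 8–16 mm below the rim, which is inside the 20 mm allowance. Now I'll carry it over the largest pot.

step_arm(dp=[[0.4,0,-2.5],[0.52,0,-3.6],[0.52,0,-3.6],[0.52,0,-3.6],[0.52,0,-3.6],[0.52,0,-3.6],[0.52,0,-3.6],[0.52,0,-3.6],[0.52,0,-3.6],[0.52,0,-3.1],[0.3,0,-2.0],[0,0,0],[0,0,0]], rotation=[[0,0,0],[0,0,0],[0,0,0],[0,0,0],[0,0,0],[0,0,0],[0,0,0],[0,0,0],[0,0,0],[0,0,0],[0,0,0],[0,0,0],[0,0,0]], fingers=[5.6,5.6,5.6,5.6,5.6,5.6,5.6,5.6,5.6,5.6,5.6,5.6,5.6])

```text
t: 21.3
eef_pos: [0.5954, 0.172, 0.1331]
eef_rot: [0.1, -0.094, -0.7, 0.701]
force: [-0.3, -0.6, -2.3]
gripper_width: 0.0624
```

```bash
python3 - <<'E'
from h import *
st(); go([.602,.170,.12],todown(-106))
P,R=pose()
for n in("side","top"):
    f=cam(n,"j0%s.png"%n[0])
    for b in blobs(f):
        m=b.mean(0); p=plane(f,[m],.05)[0]
        if .5<p[0]<.75 and .05<p[1]<.3: print(n,m.round(1),b.min(0),b.max(0),len(b),bearing(f,b)[1:])
    print(n,"L rim px",proj(f,[.602,.17,.078]),"M foot,rim px",proj(f,[[*P[:2],P[2]-.0183],[*P[:2],P[2]+.048]]).tolist())
E
```

```text
t 21.3 P [0.5954 0.172  0.1331] q [0.168, 0.281, 1.679, 0.001, 1.191, 2.014] w 0.0624 F [-0.3 -0.6 -2.3] approach [-0.009 -0.001 -1.   ] jaw [-0.272 -0.962  0.003]
rotvec [-0.003  0.004  0.009] rows>= 1 | cm in tool [-0.69  1.31  0.01] rows>= 1
side [280.7 147.1] [269 122] [294 174] 142 (np.float64(0.8972959211458686), np.float64(0.0345827343794754))
side L rim px [[281.27171727 152.24081518]] M foot,rim px [[278.7183893857084, 143.92279461076933], [277.2493256213369, 127.24732158137138]]
top [223.2 179.2] [203 164] [243 193] 142 (np.float64(0.799264001358434), np.float64(0.11377855439598727))
top L rim px [[222.01171279 173.88482238]] M foot,rim px [[217.32933849641233, 172.8353115226858], [209.77207560419407, 165.73211350347782]]
```

step_arm(dp=[[-0.65,0,0],[0,1,0],[0,1,0],[0,0.6,0],[0,0,0],[0,0,0]], rotation=[[-0.003,0.004,0.009],[0,0,0],[0,0,0],[0,0,0],[0,0,0],[0,0,0]], fingers=[5.6,5.6,5.6,5.6,5.6,5.6])

```text
t: 21.9
eef_pos: [0.6034, 0.1691, 0.1093]
eef_rot: [-0.098, 0.101, 0.701, -0.7]
force: [0.5, 0.7, -3.2]
gripper_width: 0.0623
```

```bash
python3 - <<'E'
from h import *
st(); P,R=pose(); foot=P[2]-.0183
f=cam("side","k0s.png")
hsv=cv2.cvtColor(f["pixels"],cv2.COLOR_RGB2HSV)
for v in range(122,176,3):
    r=hsv[v,262:302]; print(v,"".join("d" if p[2]<45 else "#" if p[1]<75 else "." for p in r))
for r,z0,z1,C in((.032,foot,foot+.066,P),(.042,.010,.078,np.array([.602,.171]))):
    n=np.array([.78,-.62])
    for z in(z0,z1): print("exp",r,z.round(3) if hasattr(z,'round') else z,proj(f,[[*(C[:2]-r*n),z],[*(C[:2]+r*n),z]]).round(1).tolist())
E
```

```text
t 21.9 P [0.6034 0.1691 0.1093] q [0.161, 0.313, 1.687, 0.0, 1.138, 2.015] w 0.0623 F [ 0.5  0.7 -3.2] approach [ 0.004  0.001 -1.   ] jaw [-0.279 -0.96  -0.002]
122 ...........ddddddd...dddd##d............
125 ............#ddddddddddddddd............
128 .............ddd##dddddddddd............
131 ...........#########dddddddd............
134 ..........###########dddd###............
137 ..........############ddd###............
140 ..........############ddd###............
143 .......#####################............
146 ........####################............
149 ..........###################...........
152 ..........####d#################........
155 .........########################.......
158 ..........#######################.......
161 ..........#######################.......
164 ..........#######################.......
167 ..........#######################.......
170 ...........#####################........
173 .............################...........
exp 0.032 0.091 [[272.4, 149.8], [290.5, 148.4]]
exp 0.032 0.157 [[270.8, 133.5], [289.4, 132.2]]
exp 0.042 0.01 [[271.0, 168.6], [293.8, 166.8]]
exp 0.042 0.078 [[269.3, 153.0], [292.8, 151.3]]
```

Silhouettes in the side view put the largest pot 3–5 mm to the right of the held one. I'll correct that and lower with force checks.

step_arm(dp=[[-0.25,0,0.3],[0,0,0],[0,0.5,0],[0,0.5,0],[0,0.5,0],[0,0.5,0],[0,0.5,0],[0,0,0]], rotation=[[0.002,0,-0.004],[0,0,0],[0,0,0],[0,0,0],[0,0,0],[0,0,0],[0,0,0],[0,0,0]], fingers=[5.6,5.6,5.6,5.6,5.6,5.6,5.6,5.6])

```text
t: 22.62
eef_pos: [0.6046, 0.1659, 0.0837]
eef_rot: [0.1, -0.099, -0.7, 0.7]
force: [-0.0, 0.3, -3.0]
gripper_width: 0.0621
```

```bash
python3 - <<'E'
from h import *
st(); f=cam("side","l0s.png")
hsv=cv2.cvtColor(f["pixels"],cv2.COLOR_RGB2HSV)
for v in range(125,176,3):
    r=hsv[v,262:302]; print(v,"".join("d" if p[2]<45 else "#" if p[1]<75 else "." for p in r))
E
```

```text
t 22.62 P [0.6046 0.1659 0.0837] q [0.156, 0.347, 1.696, 0.0, 1.1, 2.009] w 0.0621 F [-0.   0.3 -3. ] approach [-0.001 -0.    -1.   ] jaw [-0.278 -0.96   0.   ]
125 ...........ddddddddddddd#####...........
128 ............dddddddddddddd####..........
131 ..............ddddd....dddddd...........
134 ..............ddddddd..dddddd...........
137 .............########dddddddd...........
140 ............##########ddddd##...........
143 ........###############dddd##...........
146 ........################ddd##...........
149 ..........####################..........
152 ..........######################........
155 .........########################.......
158 ..........#######################.......
161 ..........#######################.......
164 ..........#######################.......
167 ..........#######################.......
170 ...........#####################........
173 ..............###############...........
```

step_arm(dp=[[0,0.7,0],[0,0.7,0],[0,0.7,0],[0,0.5,0],[0,0.3,0],[0,0,0],[0,0,0]], rotation=[[0,0,0],[0,0,0],[0,0,0],[0,0,0],[0,0,0],[0,0,0],[0,0,0]], fingers=[5.6,5.6,5.6,5.6,5.6,5.6,5.6])

```text
t: 23.25
eef_pos: [0.6059, 0.166, 0.0564]
eef_rot: [-0.099, 0.1, 0.7, -0.7]
force: [-0.4, -0.7, -3.0]
gripper_width: 0.0623
```

step_arm(dp=[[0,0.1,0],[0,0.1,0],[0,0,0],[0,0,0]], rotation=[[0,0,0],[0,0,0],[0,0,0],[0,0,0]], fingers=[5.6,5.6,5.6,5.6])

```text
t: 23.58
eef_pos: [0.6063, 0.1661, 0.055]
eef_rot: [-0.099, 0.1, 0.7, -0.7]
force: [-0.9, 0.6, -3.0]
gripper_width: 0.0623
```

step_arm(dp=[[0,0.15,0],[0,0.15,0],[0,0,0],[0,0,0]], rotation=[[0,0,0],[0,0,0],[0,0,0],[0,0,0]], fingers=[5.6,5.6,5.6,5.6])

```text
t: 23.92
eef_pos: [0.6059, 0.166, 0.0515]
eef_rot: [-0.099, 0.1, 0.7, -0.7]
force: [-1.2, -0.0, -3.6]
gripper_width: 0.0626
```

step_arm(dp=[[0,0.08,0],[0,0.08,0],[0,0,0],[0,0,0]], rotation=[[0,0,0],[0,0,0],[0,0,0],[0,0,0]], fingers=[5.6,5.6,5.6,5.6])

```text
t: 24.25
eef_pos: [0.6065, 0.166, 0.0507]
eef_rot: [-0.098, 0.1, 0.7, -0.7]
force: [-0.9, -0.4, 0.2]
gripper_width: 0.0621
```

Contact at the expected height (0.0324 against 0.032), so the middle pot is home. I'll open and rise.

step_arm(dp=[[0,0,0],[0,0,0],[0,0,0],[0,0,0],[0,0,0],[0,-1.5,0],[0,-3,0],[0,-3,0],[0,-3,0],[0,0,0]], rotation=[[0,0,0],[0,0,0],[0,0,0],[0,0,0],[0,0,0],[0,0,0],[0,0,0],[0,0,0],[0,0,0],[0,0,0]], fingers=[6.4,6.6,7.0,7.6,7.8,7.8,7.8,7.8,7.8,7.8])

```text
t: 25.08
eef_pos: [0.6114, 0.167, 0.1638]
eef_rot: [-0.094, 0.105, 0.702, -0.698]
force: [1.5, 0.3, 0.8]
gripper_width: 0.0782
```

```bash
python3 - <<'E'
from h import *
st(); f=cam("side","m0s.png")
hsv=cv2.cvtColor(f["pixels"],cv2.COLOR_RGB2HSV)
for v in range(134,176,2):
    r=hsv[v,262:302]; print(v,"".join("d" if p[2]<45 else "#" if p[1]<75 else "." for p in r))
print("home rim px", proj(f,[[.602,.169,.098],[.602,.169,.078]]))
for b in blobs(f):
    m=b.mean(0)
    if 295<m[0]<330 and 190<m[1]<220: print(m,"S",rimfree(f,b,.064,.023),bearing(f,b)[1])
    if 265<m[0]<295 and 140<m[1]<175: print(m,"M",rimfree(f,b,.098,.032),rimfit(f,b,.098,.032)[0])
T=cam("top","m0t.png")
for b in blobs(T):
    m=b.mean(0); p=plane(T,[m],.05)[0]
    if .45<p[0]<.7 and -.12<p[1]<.3: print("top",m,len(b),"S",rimfree(T,b,.064,.023),"M",rimfree(T,b,.098,.032),"L",rimfree(T,b,.078,.042),bearing(T,b)[1])
E
```

```text
t 25.08 P [0.6114 0.167  0.1638] q [0.156, 0.261, 1.642, 0.0, 1.222, 2.009] w 0.0782 F [1.5 0.3 0.8] approach [ 0.016  0.003 -1.   ] jaw [-0.278 -0.96  -0.007]
134 ........................................
136 ........................................
138 ........................................
140 ........................................
142 ........##..............................
144 .......####....############.............
146 ........####.################...........
148 .........#####################..........
150 ..........#####################.........
152 ..........######################........
154 .........########################.......
156 .........########################..d....
158 ..........#######################.......
160 ..........#######################.......
162 ..........#######################.......
164 ..........#######################.......
166 ..........#######################.......
168 ..........#######################.......
170 ...........#####################........
172 ............##################..........
174 ................###########.............
home rim px [[281.05452621 147.58650803]
 [281.45680045 152.34830657]]
[312.95       203.63333333] S [ 0.5163 -0.0768  0.0213] 0.810454925682199
[281.31914894 157.39361702] M [0.588  0.161  0.0425] [0.59711523 0.17096351]
top [317.44230769 207.65384615] 52 S [ 0.5176 -0.0731  0.0214] M [ 0.5115 -0.0739  0.021 ] L [ 0.5126 -0.0736  0.0226] 0.1105125909405629
top [224.1779661  176.83898305] 118 S [0.6035 0.1858 0.0269] M [0.5925 0.1714 0.0302] L [0.5963 0.1712 0.035 ] 0.799264001358434
```

The rim row (144–148) matches the expected home height. Now the smallest pot, at about (0.518, -0.074).

```bash
python3 - <<'E'
from h import *
st(); go([.518,-.074,.13],todown(-106))
E
```

```text
t 25.18 P [0.6077 0.1663 0.1579] q [0.156, 0.265, 1.649, 0.0, 1.22, 2.009] w 0.0782 F [-0.3  0.8 -0.6] approach [ 0.007  0.001 -1.   ] jaw [-0.278 -0.96  -0.003]
rotvec [ 0.003 -0.003 -0.007] rows>= 1 | cm in tool [ 2.    2.79 25.57] rows>= 7
```

step_arm(dp=[[0.28,0,3.6],[0.28,0,3.6],[0.28,0,3.6],[0.28,0,3.6],[0.28,0.6,3.6],[0.3,1,3.6],[0.3,1,3.6],[0,0,0],[0,0,0],[0,0,0]], rotation=[[0,0,0],[0,0,0],[0,0,0],[0,0,0],[0,0,0],[0,0,0],[0,0,0],[0,0,0],[0,0,0],[0,0,0]], fingers=[7.8,7.8,7.0,7.0,7.0,7.0,7.0,7.0,7.0,7.0])

```text
t: 26.02
eef_pos: [0.5159, -0.07, 0.1277]
eef_rot: [-0.1, 0.1, 0.701, -0.699]
force: [-0.6, 0.8, 0.1]
gripper_width: 0.0698
```

```bash
python3 - <<'E'
from h import *
st(); go([.518,-.074,.02],todown(-106))
E
```

```text
t 26.02 P [ 0.5159 -0.07    0.1277] q [-0.271, 0.078, 1.926, 0.002, 1.137, 1.582] w 0.0698 F [-0.6  0.8  0.1] approach [ 0.     0.002 -1.   ] jaw [-0.279 -0.96  -0.002]
rotvec [ 0.002 -0.004  0.   ] rows>= 1 | cm in tool [-0.32 10.77  0.33] rows>= 3
```

step_arm(dp=[[-0.3,0,0.3],[0,2.5,0],[0,3,0],[0,3,0],[0,1.3,0],[0,0.8,0],[0,0,0],[0,0,0]], rotation=[[0,0,0],[0,0,0],[0,0,0],[0,0,0],[0,0,0],[0,0,0],[0,0,0],[0,0,0]], fingers=[7.0,7.0,7.0,7.0,7.0,7.0,7.0,7.0])

```text
t: 26.68
eef_pos: [0.5198, -0.0736, 0.0233]
eef_rot: [-0.098, 0.1, 0.7, -0.7]
force: [-0.5, -0.6, 0.0]
gripper_width: 0.0702
```

```bash
python3 - <<'E'
from h import *
st(); go([.518,-.074,.02],todown(-106))
E
```

```text
t 26.68 P [ 0.5198 -0.0736  0.0233] q [-0.275, 0.242, 1.969, 0.001, 0.927, 1.576] w 0.0702 F [-0.5 -0.6  0. ] approach [ 0.003  0.    -1.   ] jaw [-0.277 -0.961 -0.001]
rotvec [ 0.001 -0.002 -0.003] rows>= 1 | cm in tool [0.16 0.33 0.09] rows>= 1
```

step_arm(dp=[[0.1,0.3,0],[0,0,0],[0,0,0],[0,0,0],[0,0,0],[0,0,0],[0,0,0],[0,0,0]], rotation=[[0,0,0],[0,0,0],[0,0,0],[0,0,0],[0,0,0],[0,0,0],[0,0,0],[0,0,0]], fingers=[7.0,6.0,5.2,4.7,4.4,4.0,4.0,4.0], force=40)

```text
t: 27.35
eef_pos: [0.5188, -0.0745, 0.0213]
eef_rot: [0.098, -0.101, -0.7, 0.7]
force: [-2.4, -0.6, 5.8]
gripper_width: 0.0448
```

```bash
python3 - <<'E'
from h import *
st()
E
```

```text
t 27.35 P [ 0.5188 -0.0745  0.0213] q [-0.277, 0.243, 1.973, 0.001, 0.922, 1.576] w 0.0448 F [-2.4 -0.6  5.8] approach [ 0.004 -0.001 -1.   ] jaw [-0.278 -0.96  -0.   ]
```

step_arm(dp=[[0,0,0],[0,-0.5,0],[0,-1,0],[0,-2,0],[0,-3,0],[0,-3.5,0],[0,-3,0],[0,-1,0],[0,0,0],[0,0,0]], rotation=[[0,0,0],[0,0,0],[0,0,0],[0,0,0],[0,0,0],[0,0,0],[0,0,0],[0,0,0],[0,0,0],[0,0,0]], fingers=[4.0,4.0,4.0,4.0,4.0,4.0,4.0,4.0,4.0,4.0], force=50)

```text
t: 28.18
eef_pos: [0.5172, -0.0737, 0.1594]
eef_rot: [-0.099, 0.1, 0.7, -0.7]
force: [-0.1, -0.3, -2.2]
gripper_width: 0.0444
```

```bash
python3 - <<'E'
from h import *
st(); P,R=pose(); f=cam("side","n0s.png")
hsv=cv2.cvtColor(f["pixels"],cv2.COLOR_RGB2HSV)
u=proj(f,[[*P[:2],P[2]-.020],[*P[:2],P[2]+.044]]); print("exp foot, rim",u.round(1).tolist()); x0=int(u[0][0])-18
print("cols from",x0)
for v in range(int(u[1][1])-8,int(u[0][1])+8,2):
    r=hsv[v,x0:x0+36]; print(v,"".join("d" if p[2]<45 else "#" if p[1]<75 else "." for p in r))
go([.605,.1665,.165],todown(-106))
E
```

```text
t 28.18 P [ 0.5172 -0.0737  0.1594] q [-0.277, 0.043, 1.899, 0.001, 1.198, 1.576] w 0.0444 F [-0.1 -0.3 -2.2] approach [ 0.002  0.001 -1.   ] jaw [-0.279 -0.96  -0.001]
exp foot, rim [[311.8, 177.2], [311.3, 159.7]]
cols from 293
151 #...........#dddddddd#.#dddddddd....
153 ##..........#ddddddd#...ddddddd.....
155 ##..........#dddddddd..#ddddddd.....
157 ##..........########dddddddddd......
159 ##........###########dddddd#........
161 ##........############dddd..........
163 ##.........############ddd..........
165 ##.........############ddd..........
167 ##.........############dd#..........
169 #...........###############.........
171 ............###############.........
173 ...........#################........
175 ...........################.........
177 ............###############.........
179 .............##############.........
181 ..............############..........
183 ....................................
rotvec [ 0.001 -0.003  0.002] rows>= 1 | cm in tool [ -1.94  -0.72 -25.52] rows>= 7
```

step_arm(dp=[[-0.2,0,-2.5],[-0.26,-0.2,-3.4],[-0.26,-0.2,-3.4],[-0.26,-0.2,-3.4],[-0.26,0,-3.4],[-0.26,0,-3.4],[-0.26,0,-3.4],[-0.2,0,-2.3],[0,0,0],[0,0,0],[0,0,0]], rotation=[[0,0,0],[0,0,0],[0,0,0],[0,0,0],[0,0,0],[0,0,0],[0,0,0],[0,0,0],[0,0,0],[0,0,0],[0,0,0]], fingers=[4.0,4.0,4.0,4.0,4.0,4.0,4.0,4.0,4.0,4.0,4.0])

```text
t: 29.15
eef_pos: [0.6046, 0.1619, 0.1631]
eef_rot: [0.1, -0.098, -0.7, 0.701]
force: [-0.8, -0.2, -1.7]
gripper_width: 0.0444
```

```bash
python3 - <<'E'
from h import *
st(); go([.606,.166,.13],todown(-106))
E
```

```text
t 29.15 P [0.6046 0.1619 0.1631] q [0.15, 0.259, 1.646, -0.001, 1.24, 2.003] w 0.0444 F [-0.8 -0.2 -1.7] approach [-0.003 -0.001 -1.   ] jaw [-0.278 -0.96   0.002]
rotvec [-0.002 -0.003  0.003] rows>= 1 | cm in tool [-0.02  3.31 -0.43] rows>= 1
```

step_arm(dp=[[0,0,-0.42],[0,1,0],[0,1,0],[0,1,0],[0,0,0],[0,0,0],[0,0,0]], rotation=[[-0.002,0,0.003],[0,0,0],[0,0,0],[0,0,0],[0,0,0],[0,0,0],[0,0,0]], fingers=[4.0,4.0,4.0,4.0,4.0,4.0,4.0])

```text
t: 29.73
eef_pos: [0.6078, 0.1665, 0.1358]
eef_rot: [-0.098, 0.101, 0.701, -0.699]
force: [1.1, -0.1, -1.8]
gripper_width: 0.0444
```

```bash
python3 - <<'E'
from h import *
st(); P,R=pose(); f=cam("side","o0s.png")
hsv=cv2.cvtColor(f["pixels"],cv2.COLOR_RGB2HSV)
print("exp foot,rim,Mrim",proj(f,[[*P[:2],P[2]-.0213],[*P[:2],P[2]+.043],[.605,.167,.098]]).round(1).tolist())
for v in range(116,164,2):
    r=hsv[v,262:302]; print(v,"".join("d" if p[2]<45 else "#" if p[1]<75 else "." for p in r))
E
```

```text
t 29.73 P [0.6078 0.1665 0.1358] q [0.156, 0.289, 1.663, 0.001, 1.185, 2.009] w 0.0444 F [ 1.1 -0.1 -1.8] approach [ 0.005  0.001 -1.   ] jaw [-0.279 -0.96  -0.003]
exp foot,rim,Mrim [[282.4, 143.2], [281.1, 127.1], [282.1, 147.5]]
116 .............dddddd...ddddddd...........
118 ..............dddddddddddddd............
120 ..............dddddd...ddddd............
122 ..............#ddddddddddddd............
124 ..............#d###dddddddd#............
126 ..............#######dddd...............
128 ..............########ddd...............
130 ..............########ddd...............
132 ..............########ddd#..............
134 ..............############..............
136 ..............#############.............
138 ...............############.............
140 ..............#############.............
142 ........##....#############.............
144 .......#####...############.............
146 ........####..###############...........
148 .........#####################..........
150 ..........#####################.........
152 ..........######################........
154 .........########################.......
156 .........########################.......
158 ..........#######################.......
160 ..........#######################.......
162 ..........#######################.......
```

Aligned in the side view: the small pot's centre is at column 282.5 and the middle pot's at about 282.6. Lowering.

step_arm(dp=[[0,0.5,0],[0,0.5,0],[0,0.5,0],[0,0.5,0],[0,0.5,0],[0,0.5,0],[0,0,0],[0,0,0]], rotation=[[0,0,0],[0,0,0],[0,0,0],[0,0,0],[0,0,0],[0,0,0],[0,0,0],[0,0,0]], fingers=[4.0,4.0,4.0,4.0,4.0,4.0,4.0,4.0])

```text
t: 30.45
eef_pos: [0.6076, 0.1667, 0.1054]
eef_rot: [-0.098, 0.101, 0.701, -0.699]
force: [0.6, -0.2, -1.8]
gripper_width: 0.0446
```

```bash
python3 - <<'E'
from h import *
st()
E
```

```text
t 30.45 P [0.6076 0.1667 0.1054] q [0.156, 0.323, 1.681, 0.001, 1.133, 2.009] w 0.0446 F [ 0.6 -0.2 -1.8] approach [ 0.004  0.001 -1.   ] jaw [-0.278 -0.96  -0.002]
```

step_arm(dp=[[0.15,0.5,0],[0,0.5,0],[0,0.5,0],[0,0.5,0],[0,0.4,0],[0,0.2,0],[0,0,0],[0,0,0]], rotation=[[0,0,0],[0,0,0],[0,0,0],[0,0,0],[0,0,0],[0,0,0],[0,0,0],[0,0,0]], fingers=[4.0,4.0,4.0,4.0,4.0,4.0,4.0,4.0])

```text
t: 31.12
eef_pos: [0.6068, 0.1672, 0.08]
eef_rot: [-0.098, 0.101, 0.701, -0.699]
force: [0.6, 0.6, -2.2]
gripper_width: 0.0445
```

step_arm(dp=[[0,0.15,0],[0,0.1,0],[0,0,0],[0,0,0]], rotation=[[0,0,0],[0,0,0],[0,0,0],[0,0,0]], fingers=[4.0,4.0,4.0,4.0])

```text
t: 31.45
eef_pos: [0.6069, 0.1673, 0.0777]
eef_rot: [-0.098, 0.101, 0.701, -0.699]
force: [-0.4, 0.7, -1.8]
gripper_width: 0.0447
```

step_arm(dp=[[0,0.1,0],[0,0.1,0],[0,0,0],[0,0,0]], rotation=[[0,0,0],[0,0,0],[0,0,0],[0,0,0]], fingers=[4.0,4.0,4.0,4.0])

```text
t: 31.78
eef_pos: [0.6067, 0.1673, 0.0756]
eef_rot: [-0.098, 0.101, 0.701, -0.699]
force: [-0.7, 0.0, -1.2]
gripper_width: 0.0443
```

step_arm(dp=[[0,0.1,0],[0,0,0],[0,0,0]], rotation=[[0,0,0],[0,0,0],[0,0,0]], fingers=[4.0,4.0,4.0])

```text
t: 32.03
eef_pos: [0.6071, 0.1673, 0.0754]
eef_rot: [-0.097, 0.101, 0.701, -0.699]
force: [-1.6, 0.1, 2.8]
gripper_width: 0.0449
```

Contact at 0.0754, where I expected 0.0753, so it is home. I'll release, rise, and move the arm clear.

step_arm(dp=[[0,0,0],[0,0,0],[0,0,0],[0,0,0],[0,0,0],[0,-1.5,0],[0,-3,0],[0,-3,0],[0,-3,0],[0,0,4],[0,0,4],[0,0,4],[0,0,4],[0,0,4],[0,0,4],[0,0,4],[0,0,4],[0,0,0],[0,0,0]], rotation=[[0,0,0],[0,0,0],[0,0,0],[0,0,0],[0,0,0],[0,0,0],[0,0,0],[0,0,0],[0,0,0],[0,0,0],[0,0,0],[0,0,0],[0,0,0],[0,0,0],[0,0,0],[0,0,0],[0,0,0],[0,0,0],[0,0,0]], fingers=[4.6,4.9,5.3,5.8,6.2,6.2,6.2,6.2,6.2,6.2,6.2,6.2,6.2,6.2,6.2,6.2,6.2,6.2,6.2])

```text
t: 33.62
eef_pos: [0.5166, -0.1422, 0.1788]
eef_rot: [-0.099, 0.103, 0.701, -0.699]
force: [0.3, 0.6, 0.1]
gripper_width: 0.0618
```

```bash
python3 - <<'E'
from h import *
st(); f=cam("side","p0s.png"); g=cam("top","p0t.png")
c=lambda im,x,y,w,h,k:cv2.resize(im[y:y+h,x:x+w],None,fx=k,fy=k,interpolation=cv2.INTER_CUBIC)
A=np.hstack([c(f["pixels"],220,115,115,100,3.4),c(g["pixels"],150,125,115,100,3.4) if 0 else c(g["pixels"],160,135,135,117,2.905)[:340]])
cv2.imwrite("pics/p.png",np.clip(A*1.3,0,255).astype(np.uint8)[:,:,::-1])
# compare tray parts to the first picture
for n,new in(("top0.png",g),("side0.png",f)):
    a=cv2.imread("pics/"+n)[:,:,::-1]
    for im,l in((a,"before"),(new["pixels"],"after")):
        h=cv2.cvtColor(np.ascontiguousarray(im),cv2.COLOR_RGB2HSV); cs,_=cv2.findContours(cv2.inRange(h,(50,80,30),(90,255,255)),0,1)
        print(n,l,"green",[ (np.array(cv2.minEnclosingCircle(k)[0]).round(1).tolist(),cv2.contourArea(k)) for k in cs if cv2.contourArea(k)>25])
print("rims exp side", proj(f,[[.605,.167,.118],[.605,.167,.098],[.604,.166,.078]]).round(1).tolist())
E
```

```text
t 33.62 P [ 0.5166 -0.1422  0.1788] q [-0.402, 0.049, 1.854, 0.004, 1.234, 1.454] w 0.0618 F [0.3 0.6 0.1] approach [ 0.006  0.002 -1.   ] jaw [-0.283 -0.959 -0.003]
top0.png before green [([267.1, 219.5], 124.5), ([270.3, 170.6], 80.0)]
top0.png after green [([267.1, 219.6], 127.5), ([270.5, 170.3], 104.0)]
side0.png before green [([279.6, 194.0], 33.0), ([310.0, 177.5], 27.0)]
side0.png after green [([279.5, 193.5], 42.5), ([310.0, 177.0], 31.0)]
rims exp side [[281.7, 142.6], [282.1, 147.5], [282.4, 152.4]]
```

View pics/p.png

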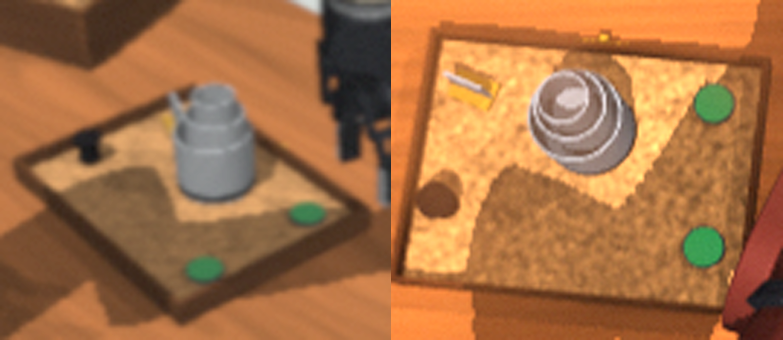

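The three pots are nested and level, at about (214,140) in the left crop. The mirror, eyepiece and both filters are where they were, and the arm is clear. Handing in.

```bash
python3 -c "
from h import *
print(env.finish_job())"
```

```text
the job is handed in; nothing more can be done
None
```

The job is done and handed in at about 34 s. I stood the smallest pot upright on the bare table and released it. Then I lowered the middle pot into the largest and the smallest into the middle one, and let go of both.

**Last checks:**
- **Nesting:** Both pots touched down within 0.5 mm of the computed home height (middle pot foot at 32.4 mm against 32 mm; TCP 75.4 mm against 75.3 mm for the smallest). The final picture shows all three nested and level.
- **Tray parts:** The filters' picture centres are unchanged within about 0.5 px. I checked the mirror and eyepiece only by eye, and they look unmoved.
- **Robot:** The arm was clear, and wrist-force readings at the end of each move stayed under about 7 N.

**Disagreements:**
- **Fingertips:** They were really about 42 mm farther back than the stated tool geometry. My first closes on the fallen pot therefore missed, or only touched its upper side, until I found this by contact and picture and corrected for it.
- **Largest pot:** The two cameras differed by 3–6 mm on its position. I used a compromise within the 7 mm clearance, and no side contact showed in the readings.

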